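# Put the pair of mills away grinder end down

## Task

The salt and pepper mills have been left lying on the island; they look the same at both ends, but the end with the motor and grinder is the heavier one. Lift each mill at mid-length to feel which end that is, then lay both in the sloping wooden stand, one to a bay, flat on the slope with the heavy end down at the lip, and let go. Lay them in without dropping them, and leave the lunch box, the bowl of bricks, the scoop and the brick separator where they are.

Things in the scene. Friction and masses are not known exactly. Their poses are not given: they have to be found in the camera images.
- mill_1_mid (a point): Centre of one mill: a straight bar 150 mm long, 38 mm square, dark wood with an identical steel cap at each end, lying flat on the worktop (this point 19 mm up). x runs along its length, z is up at the start. Mass 0.27 to 0.43 kg. Which end is heavy, +x or -x, cannot be seen; it may differ between the mills.
- mill_2_mid (a point): Centre of the other mill: same look, size and axes. In each mill the centre of mass lies 34 mm from this point towards the heavy end: held level at the middle it pulls that end down with 0.09 to 0.14 N m. (The judge's point called mill_1 or mill_2 is 25 mm from the centre, towards the heavy end.) Grip firmly (60 to 90 N) or the mill may pivot between the fingers.
- bay_1 (a point): One of three equal bays of the wooden mill stand: where a mill's centre lies when it rests flat in the middle of the bay, foot against the lip. x points up the slope along the bay (35 degrees above level), y across the bay, z out of the sloping floor, which is 19 mm below along -z. The lip, 20 mm high, is 75 mm away along -x; the board ends 90 mm away along +x.
- bay_2 (a point): The middle bay, same axes, 76 mm from bay_1 and bay_3. Fences 18 mm high stand beside each bay only along the lowest 42 mm of the slope, next to the lip; between them a bay is 54 mm wide, and the fences between bays are 22 mm thick.
- bay_3 (a point): The third bay, same axes, on the far side of bay_2 from bay_1.
- stand_top (a joint): Swivel of the stand's top, with the tray of three bays, about the vertical line through the point of bay_2; 0 = the lip faces the robot, + = turned anticlockwise seen from above, rad; it starts between 1.0 and 2.1. The round foot is fixed to the worktop. The top stays where it is left; about 0.3 N m turns it. It need not be turned.
- bento: White stacking lunch box of three tiers, 113 x 177 x 158 mm high, loose; origin under its centre. Leave alone.
- bowl: Glass bowl of transparent red bricks, 166 mm across and 66 mm high, loose; origin under its centre. Leave alone.
- scoop: Orange scoop, 153 mm long, 58 mm wide and 34 mm high, loose; origin under the joint of pan and handle, x along the pan. Leave alone.
- separator: Flat grey brick separator, 100 x 17 x 14 mm, loose; origin under its centre. Leave alone.
Mind the look-alikes: they are no part of the job. What is shaped like the part that bears mill_2_mid but turquoise or yellow is not meant.

How it is judged:
At the end, for the whole second after the job is handed in: Both mills rest in the stand, each in a bay of its own, heavy end down: centre within 22 mm of the bay's middle line, foot within 14 mm of the lip, flat on the sloping floor (within 6 to 8 mm), in line with the bay to 15 degrees, let go and at rest (((x of mill_1_mid in the frame of bay_1 between -0.008 and 0.014 m and y of mill_1_mid in the frame of bay_1 between -0.022 and 0.022 m and z of mill_1_mid in the frame of bay_1 between -0.006 and 0.008 m and x of mill_1 in the frame of bay_1 below 0 m and angle between the x axis of mill_1_mid and the x axis of bay_1, either way round below 0.26 rad) or (x of mill_1_mid in the frame of bay_2 between -0.008 and 0.014 m and y of mill_1_mid in the frame of bay_2 between -0.022 and 0.022 m and z of mill_1_mid in the frame of bay_2 between -0.006 and 0.008 m and x of mill_1 in the frame of bay_2 below 0 m and angle between the x axis of mill_1_mid and the x axis of bay_2, either way round below 0.26 rad) or (x of mill_1_mid in the frame of bay_3 between -0.008 and 0.014 m and y of mill_1_mid in the frame of bay_3 between -0.022 and 0.022 m and z of mill_1_mid in the frame of bay_3 between -0.006 and 0.008 m and x of mill_1 in the frame of bay_3 below 0 m and angle between the x axis of mill_1_mid and the x axis of bay_3, either way round below 0.26 rad)) and linear speed of each of mill_1, mill_2 below 0.02 m/s and ((x of mill_2_mid in the frame of bay_1 between -0.008 and 0.014 m and y of mill_2_mid in the frame of bay_1 between -0.022 and 0.022 m and z of mill_2_mid in the frame of bay_1 between -0.006 and 0.008 m and x of mill_2 in the frame of bay_1 below 0 m and angle between the x axis of mill_2_mid and the x axis of bay_1, either way round below 0.26 rad) or (x of mill_2_mid in the frame of bay_2 between -0.008 and 0.014 m and y of mill_2_mid in the frame of bay_2 between -0.022 and 0.022 m and z of mill_2_mid in the frame of bay_2 between -0.006 and 0.008 m and x of mill_2 in the frame of bay_2 below 0 m and angle between the x axis of mill_2_mid and the x axis of bay_2, either way round below 0.26 rad) or (x of mill_2_mid in the frame of bay_3 between -0.008 and 0.014 m and y of mill_2_mid in the frame of bay_3 between -0.022 and 0.022 m and z of mill_2_mid in the frame of bay_3 between -0.006 and 0.008 m and x of mill_2 in the frame of bay_3 below 0 m and angle between the x axis of mill_2_mid and the x axis of bay_3, either way round below 0.26 rad))); the robot touches nothing.
It fails at once if the bento is pushed more than 30 mm from its place (distance of bento from where it was at the start of the episode above 0.03 m).
It fails at once if the bowl is pushed more than 30 mm from its place (distance of bowl from where it was at the start of the episode above 0.03 m).
It fails at once if the scoop is pushed more than 30 mm from its place (distance of scoop from where it was at the start of the episode above 0.03 m).
It fails at once if the separator is pushed more than 30 mm from its place (distance of separator from where it was at the start of the episode above 0.03 m).
It fails at once if a mill is dropped: let go and falling at more than 0.5 m/s (about 13 mm of free fall) ((contact force between the fingers and mill_1 below 0.1 N and linear speed of mill_1 above 0.5 m/s) or (contact force between the fingers and mill_2 below 0.1 N and linear speed of mill_2 above 0.5 m/s)).
It also fails if it takes over 72 s, if anything falls off the work surface, if the arm or the gripper's body presses on something with over 40 N, if the wrist force passes 120 N, or if a joint passes its speed limit or range.

## Robot

A 6-joint arm with a two-finger parallel gripper is mounted at the origin on the work surface. World frame = base frame: x ahead of the robot, y to its left, z up, the work surface at z = 0. Lengths are in m, angles in rad, forces in N, time in s.
With the tool pointing down it reaches from about 0.4 to 0.825 m from the base axis. Payload 7 kg.
Tool frame: the origin (TCP) lies at the centre of the arm's flange, where the gripper is bolted on; the fingertips stand 178 mm ahead of it and the grasp point (between the pads) lies 159 mm ahead of it (arm.tip_reach is the distance from the TCP to the fingertips, in m); z points along the fingers, y is the direction in which the jaws open and shut (so a half turn about z gives the same grasp; the last joint's range is limited). The gripper opens to 88 mm and grips with 3 to 60 N. Pads are 19 mm wide; open, the fingers measure 130 mm over their backs; the gripper's body (78 mm by 193 mm) begins 47 mm behind the grasp point.
Start: joints at [-0.865, 0.359, 0.012, 0, -1.224, -0.288], TCP at [0.274, -0.617, 0.405] pointing down, gripper open.
Joint ranges: [-3.07, 3.07], [-1.43, 2.12], [-1.02, 1.25], [-3.03, 1.67], [-3.05, -0], [-3.03, 3.03]. Speed limits (rad/s): [2.39, 2.39, 3.01, 3.14, 3.14, 3.14].

## Interface

Orientations are given as [roll, pitch, yaw] about the fixed x, y, z axes, in that order (R = Rz(yaw) Ry(pitch) Rx(roll)).
In Python, from station import arm gives the robot as it stands.
- The arm moves only by the shell command python3 -m inch 'ROWS' [OPENING] [FORCE]. ROWS is JSON, a list that holds one entry, the list of rows, each a list of 6 numbers: the shift along the world's x, y, z in units of 200 mm (1.0 is 200 mm), then the turn, a rotation vector about the world's x, y, z in units of 180 degrees (1.0 is 180 degrees). A call has 1 to 8 rows; each row is the pose to reach, as a shift and turn from the pose commanded when the call began, turning the shorter way round; what a row does not reach only later rows make up. A row lasts 1/8 s, in which the tool goes at most 62.5 mm and 10.7 degrees, less where a joint would pass 70% of its speed; a pose out of reach is approached as far as the arm can. A call with a number of a shift or a turn outside -1 to 1 is refused whole. A call with a gripper value outside its range is refused whole. OPENING is the finger opening in mm, from 0 to 87.6, set as the call begins (- or left out, the last holds). The fingers move at their own pace and stop on an object; FORCE is the grip in N (left out, the last holds). Time passes only in rows, so rows that repeat a pose let the fingers close. It gives the time, the measured TCP pose, the force and the opening at its end, in the units of the state.
- arm.get_state(): the state, without advancing time (a new reading comes with each control period).
- arm.grab_frame(name): name is "side" or "top" or "wrist"; returns the picture (480x640x3 uint8, blue, green, red); there is no depth.
- arm.camera_params(name): a dict with "vertical_fov" (degrees; the focal length in pixels is half the picture's height over the tangent of half this angle, whatever the lens; pixels are square), "cx", "cy" (the principal point, pixels), "k1" (the pictures are not rectified: a ray, as slopes to the right and down, at radius r is drawn at 1 + k1 r^2 times it, then the intrinsics apply), "pose" (4x4, takes a point from camera to world coordinates). Camera axes: x right, y down, z forward; pixel columns grow to the right and rows downward; lengths in m; the calibration is good to about 2 mm. A picture is of the moment at which its call begins: read the wrist's pose just before it. camera_params takes no time and is no camera call; for the wrist camera it gives the pose at the moment of the call.
- arm.job_done(): hands the job in, once; it reports no verdict.
Trained networks look in the newest picture that a camera, given by its name, has taken for a name from the list of things; names that differ only in an ending like _2 or _b are one class to them, and where a whole thing is asked for, a point or a joint stands for the part that bears it (a point fixed in the world has none). Each returns a list of dicts, best first, with "score" (0 to 1); they miss things now and then, are a little off and sometimes report something else, mostly with a low value. They report only what shows in the picture. A call takes as long as a camera call. They do not tell look-alikes from the thing itself.
- arm.search_frame(target, camera): "box" ([left, top, right, bottom] in pixels, round what is visible of it).
- arm.regions_of(target, camera): "region" (480x640 bool, what is visible of it) and "box" ([left, top, right, bottom] in pixels, round what is visible of it).
The state is a dict: "t": time; "q": joint angles; "qd": joint speeds; "joint_efforts": joint torques, N m; "eef_pos": TCP position; "ee_rot": TCP orientation; "force": force on the tool from outside, world axes, zero at the start; "moment": the same for the moment, N m; "width": finger opening in m.
Only numpy, scipy, OpenCV 4.12 (cv2) and the standard library are available. Lean on these libraries where they do the work, as an engineer would, in place of code of your own. Each camera call takes 0.05 s, during which the arm holds its last target.

## Working session

There is one attempt and no reset: what is moved stays moved. The work goes in short steps, Python scripts to look and compute and a shell command to move; the robot and the scene stay as the last step left them, time stands still between calls to the robot, and variables do not carry over. Pictures are saved under pics/ and viewed, and the job is handed in when it is done.

```bash
ls; mkdir -p pics; python3 - <<'E'
from station import arm
import cv2
s=arm.get_state()
print(s)
for n in("side","top","wrist"):
    cv2.imwrite(f"pics/{n}0.png",arm.grab_frame(n)); p=arm.camera_params(n); print(n,p)
E
```

```text
pics
{'t': 0.0, 'q': array([-8.64880487e-01,  3.59393231e-01,  1.10664792e-02, -3.62563812e-04,
       -1.22410481e+00, -2.88106014e-01]), 'qd': array([ 1.56621519e-03,  1.49520504e-04, -6.01260924e-04,  1.94634363e-03,
        8.53365724e-05, -3.00918032e-04]), 'joint_efforts': array([-1.54287100e-03, -5.82713413e+01,  2.93057227e+01,  6.99752927e+00,
        6.93239534e-03, -1.30689054e-04]), 'eef_pos': array([ 0.27381406, -0.61675659,  0.40371942]), 'ee_rot': array([ 3.13992797e+00, -1.37892141e-04, -2.72390619e+00]), 'force': array([ 0.12644579,  1.16042092, -0.25633701]), 'moment': array([0.01731581, 0.06864549, 0.02737977]), 'width': 0.08769568794084613}
side {'vertical_fov': 43.153718445242625, 'cx': 333.0437566288326, 'cy': 249.55584856932612, 'k1': -0.06083585391863047, 'pose': array([[-0.89549444, -0.22371107,  0.38476365, -0.17919146],
       [-0.44491489,  0.47297053, -0.760493  ,  1.33408138],
       [-0.01185116, -0.85220434, -0.52307487,  0.93272808],
       [ 0.        ,  0.        ,  0.        ,  1.        ]])}
top {'vertical_fov': 44.24000035645912, 'cx': 318.21184205096483, 'cy': 239.67351297997897, 'k1': 0.012358567821715662, 'pose': array([[-0.00788506, -0.99116265,  0.13241763,  0.25792543],
       [-0.99985563,  0.0098079 ,  0.01387507,  0.08206636],
       [-0.01505119, -0.13228911, -0.99109689,  1.66214323],
       [ 0.        ,  0.        ,  0.        ,  1.        ]])}
wrist {'vertical_fov': 62.027270598530215, 'cx': 315.03253737340356, 'cy': 239.1746586700338, 'k1': 0.009969803386570046, 'pose': array([[-4.06240826e-01,  8.83936401e-01,  2.31570359e-01,
         2.11782127e-01],
       [ 9.13766034e-01,  3.92934221e-01,  1.03122899e-01,
        -6.43651409e-01],
       [ 1.62165904e-04,  2.53493860e-01, -9.67336982e-01,
         3.83955155e-01],
       [ 0.00000000e+00,  0.00000000e+00,  0.00000000e+00,
         1.00000000e+00]])}
```

View pics/top0.png

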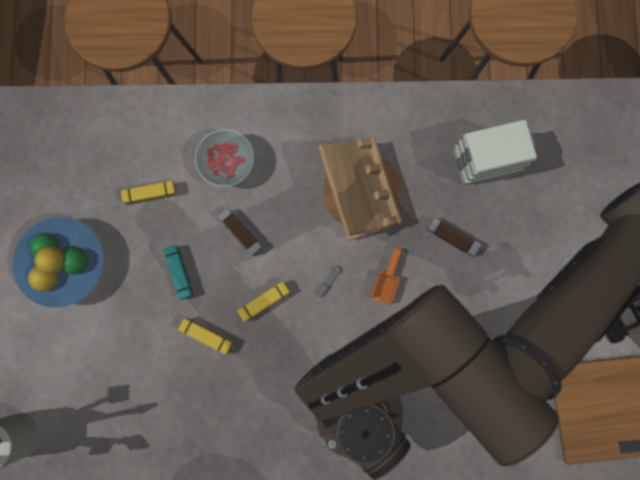

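View pics/side0.png

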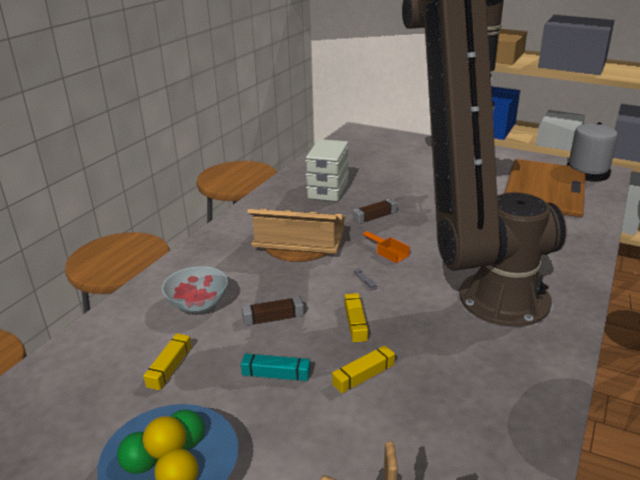

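View pics/wrist0.png

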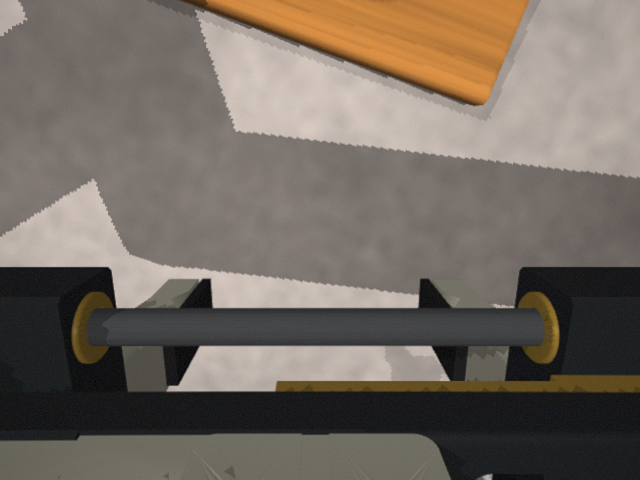

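```bash
cat > h.py <<'E'
import numpy as np, cv2, json
from station import arm
from scipy.spatial.transform import Rotation as R
from scipy.optimize import least_squares, minimize
def proj(P,cam,prm=None):
    p=prm or arm.camera_params(cam); T=np.linalg.inv(p['pose'])
    P=np.atleast_2d(P)@T[:3,:3].T+T[:3,3]; s=P[:,:2]/P[:,2:]
    s=s*(1+p['k1']*(s**2).sum(1,keepdims=True)); f=240/np.tan(np.radians(p['vertical_fov']/2))
    return s*f+[p['cx'],p['cy']]
def ray(uv,cam,prm=None):
    p=prm or arm.camera_params(cam); f=240/np.tan(np.radians(p['vertical_fov']/2))
    d=(np.array(uv,float)-[p['cx'],p['cy']])/f; s=d.copy()
    for _ in range(20): s=d/(1+p['k1']*(s@s))
    return p['pose'][:3,3],p['pose'][:3,:3]@np.array([*s,1])
def onz(uv,cam,z,prm=None):
    o,d=ray(uv,cam,prm); return o+d*(z-o[2])/d[2]
def boxpts(c,Rm,h):
    g=np.array([[a,b,e] for a in(-1,1) for b in(-1,1) for e in(-1,1)])*h
    return c+g@Rm.T
H=np.array([.075,.019,.019])
E
python3 - <<'E'
from h import *
im={}
for c in("top","side"):
    im[c]=arm.grab_frame(c)
    for t in("mill_1_mid","stand_top","bento","bowl","scoop","separator"):
        r=arm.regions_of(t,c)
        for i,x in enumerate(r):
            print(c,t,round(x['score'],2),np.round(x['box']))
            if t=="mill_1_mid": np.save(f"m_{c}_{i}.npy",x['region'])
            if t=="stand_top": np.save(f"s_{c}_{i}.npy",x['region'])
cv2.imwrite("pics/a.png",cv2.resize(im['top'][120:250,300:420],None,fx=6,fy=4.6*6/4.6*.75,interpolation=2) if 0 else cv2.resize(im['top'][125:250,305:420],None,fx=4.8,fy=4.8,interpolation=cv2.INTER_CUBIC))
cv2.imwrite("pics/b.png",cv2.resize(im['side'][195:270,235:355],None,fx=6,fy=6,interpolation=cv2.INTER_CUBIC))
cv2.imwrite("pics/c.png",cv2.resize(im['top'][190:290,200:500],None,fx=2.6,fy=2.6,interpolation=cv2.INTER_CUBIC))
E
```

```text
top mill_1_mid 0.72 [424. 215. 478. 258.]
top stand_top 0.79 [318. 136. 402. 237.]
top bento 0.73 [451. 120. 535. 182.]
top scoop 0.97 [368. 248. 403. 305.]
top scoop 0.66 [425. 216. 480. 258.]
top separator 0.74 [316. 270. 339. 295.]
top separator 0.2 [373. 247. 403. 305.]
side mill_1_mid 0.96 [354. 200. 398. 220.]
side stand_top 0.59 [246. 206. 342. 253.]
side bento 0.82 [308. 136. 346. 204.]
side bowl 0.61 [162. 262. 231. 317.]
side bowl 0.5 [362. 231. 411. 264.]
side scoop 0.96 [363. 231. 411. 266.]
side separator 0.74 [354. 268. 378. 290.]
```

View pics/a.png

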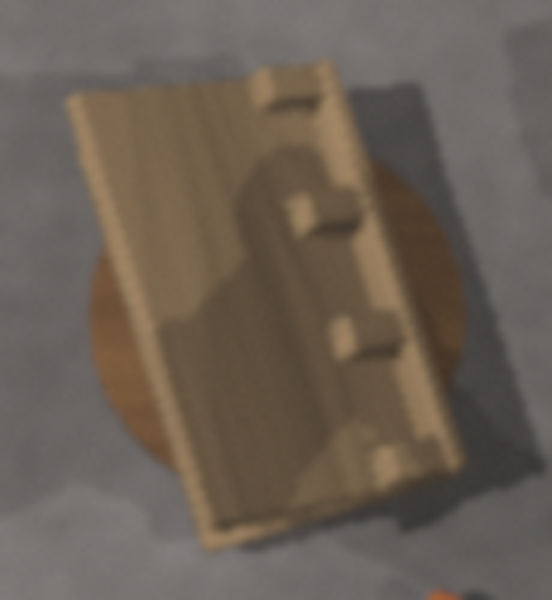

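View pics/b.png

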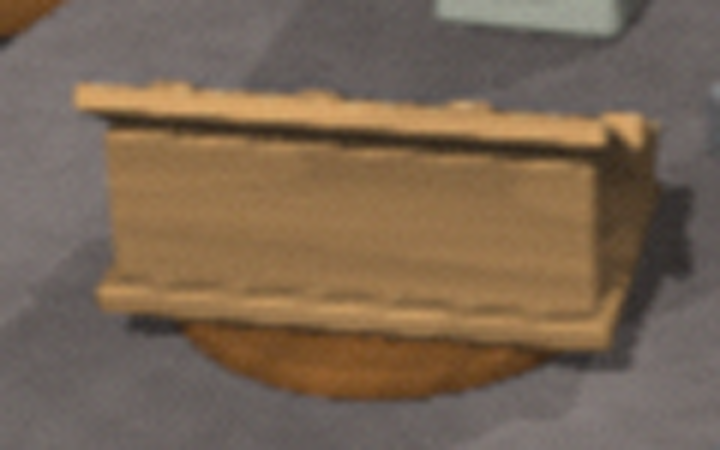

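View pics/c.png

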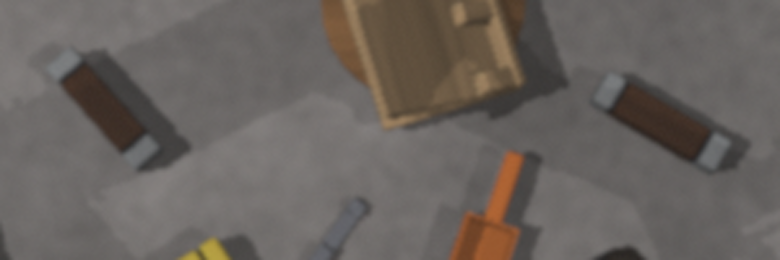

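```bash
python3 - <<'E'
from h import *
im=arm.grab_frame("top")
# mill: fit from hand-picked ends (crop c: /2.6 + (200,190))
def pk(u,v): return (200+u/2.6,190+v/2.6)
for nm,a,b in(("L",(64,62),(142,152)),("R",(610,92),(714,152))):
    A=onz(pk(*a),"top",.038);B=onz(pk(*b),"top",.038)
    print(nm,A,B,(A+B)/2,np.linalg.norm(A-B),np.degrees(np.arctan2(*(B-A)[[1,0]])))
# stand
def pa(u,v): return (305+u/4.8,125+v/4.8)
bay=[((73,95),(.090,.125,-.019)),((205,525),(.090,-.125,-.019)),((255,80),(-.033,.114,-.001)),((292,200),(-.033,.038,-.001)),((335,325),(-.033,-.038,-.001)),((375,455),(-.033,-.114,-.001))]
uv=np.array([pa(*b[0]) for b in bay]);L=np.array([b[1] for b in bay])
prm=arm.camera_params("top")
def bayR(th): return R.from_euler('z',th).as_matrix()@R.from_euler('y',-35,degrees=True).as_matrix()
def f(p,L=L): return (proj(p[:3]+L@bayR(p[3]).T,"top",prm)-uv).ravel()
for s in (1,-1):
    L2=L*[1,s,1]
    r=least_squares(lambda p:f(p,L2),[.7,0,.1,1.3]);print(s,r.x,r.cost,np.round(r.fun,1))
for n,(u,v) in dict(bowl=(225,158),bento=(495,150),scoop=(390,280),sep=(328,282)).items(): print(n,onz((u,v),"top",.03))
E
```

```text
L [0.55040415 0.3660821  0.038     ] [0.45207511 0.28142508 0.038     ] [0.50123963 0.32375359 0.038     ] 0.12975133980002332 -139.27297979505295
R [ 0.51172365 -0.21851394  0.038     ] [ 0.44621887 -0.32614345  0.038     ] [ 0.47897126 -0.2723287   0.038     ] 0.12599598555073635 -121.32526325544546
1 [ 0.90451062 -0.06382246 -1.1487447  -1.28049019] 3377.603620340367 [ 44.9   8.2  33.4 -32.8 -14.6  23.1 -17.6  12.6 -21.9   1.1 -25.5 -11.4]
-1 [ 0.62492696 -0.01672721  0.09298466  1.86761367] 5.17174558139062 [-1.7 -0.3 -0.6 -1.7  0.1  0.6  0.9  1.   0.5  0.8  0.9 -0.2]
bowl [0.71318625 0.36844574 0.03      ]
bento [ 0.72702329 -0.3973751   0.03      ]
scoop [ 0.3618232  -0.09221372  0.03      ]
sep [0.35779664 0.07881187 0.03      ]
```

Candidates in the top view are the dark mills at (239,231) and (454,237). The look-alikes are turquoise at (177,272) and yellow at (148,192), (264,301) and (205,336). The crop confirms that the two dark bars with steel caps are the mills. I'll go above the right one first.

```bash
python3 -m inch '[[[0.15,0.25,0,0,0,0.05],[0.3,0.5,0,0,0,0.1],[0.45,0.75,0,0,0,0.15],[0.55,0.95,0,0,0,0.19]]]' 87; python3 -m inch '[[[0.1,0.2,-0.1,0,0,0],[0.25,0.4,-0.2,0,0,0],[0.4,0.6,-0.3,0,0,0],[0.48,0.78,-0.4,0,0,0],[0.48,0.78,-0.4,0,0,0]]]'
python3 - <<'E'
from h import *
s=arm.get_state();print(s['t'],s['q'],s['eef_pos'],s['ee_rot'],s['force'],s['moment'])
for n in("wrist","top"): cv2.imwrite(f"pics/{n}1.png",arm.grab_frame(n))
E
```

```text
t: 1.4
eef_pos: [0.3848, -0.4251, 0.4049]
ee_rot: [-3.141, 0.0, -2.122]
force: [0.4, -0.4, -0.2]
width: 0.0869
t: 2.02
eef_pos: [0.4804, -0.2688, 0.3233]
ee_rot: [3.139, -0.001, -2.124]
force: [-0.1, 0.0, 0.3]
width: 0.0868
2.025 [-1.54384433e-01  2.24781904e-01 -3.75760168e-01 -5.06904168e-04
 -9.72651837e-01 -3.98324296e-01] [ 0.48042404 -0.2687888   0.32326915] [ 3.13922050e+00 -5.44512925e-04 -2.12379036e+00] [-0.08003802  0.02805627  0.33125154] [-0.05104014  0.06848294  0.02862996]
```

View pics/wrist1.png

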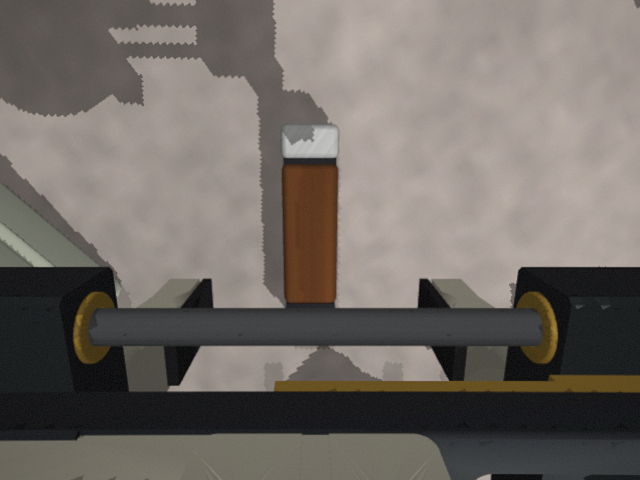

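View pics/top1.png

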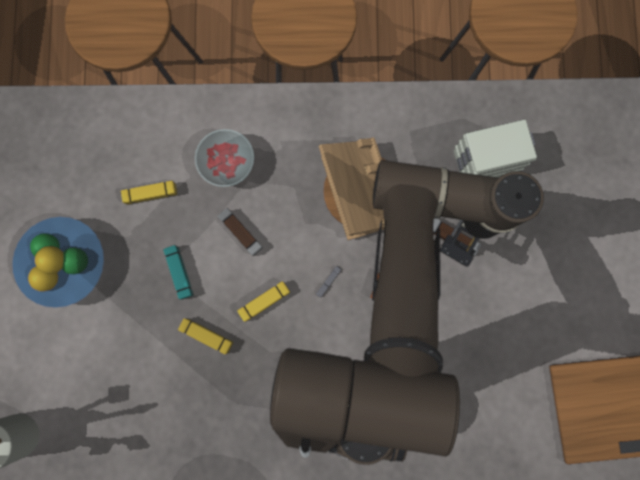

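```bash
python3 - <<'E'
from h import *
w=lambda u,v:onz((u,v),"wrist",.038)
a,b=w(284,127),w(337.5,127);c,d=w(285,300),w(335.5,300)
e=(a+b)/2;g=(c+d)/2;print(a,b,c,d,np.linalg.norm(a-b),np.linalg.norm(c-d),e,g,np.linalg.norm(e-g))
ax=(g-e)/np.linalg.norm(g-e);print(np.degrees(np.arctan2(ax[1],ax[0])),e+ax*.075)
m=np.load("m_top_0.npy");print(m.sum())
E
```

```text
[ 0.45908075 -0.3425524   0.038     ] [ 0.42981824 -0.32444907  0.038     ] [ 0.52350956 -0.2415435   0.038     ] [ 0.49260941 -0.22244291  0.038     ] 0.0344096593924363 0.03632701909962451 [ 0.44444949 -0.33350073  0.038     ] [ 0.50805948 -0.2319932   0.038     ] 0.11979152551992385
57.92656484343541 [ 0.48427493 -0.26994812  0.038     ]
848
```

```bash
python3 -m inch '[[[0.01,-0.01,-0.25,0,0,0],[0.01,-0.01,-0.5,0,0,0],[0.01,-0.01,-0.6,0,0,0],[0.01,-0.01,-0.685,0,0,0],[0.01,-0.01,-0.685,0,0,0]]]' 87 60; python3 -c "
from h import *
s=arm.get_state();print(s['force'],s['moment'],s['eef_pos'])
cv2.imwrite('pics/w2.png',arm.grab_frame('wrist'))"

```

```text
t: 2.75
eef_pos: [0.4813, -0.2739, 0.1871]
ee_rot: [3.14, -0.001, -2.128]
force: [0.3, -0.2, 0.2]
width: 0.0871
[ 0.29258148 -0.15151101  0.24377253] [ 0.01639338  0.02965788 -0.01285003] [ 0.48127097 -0.27389222  0.18709127]
```

View pics/w2.png

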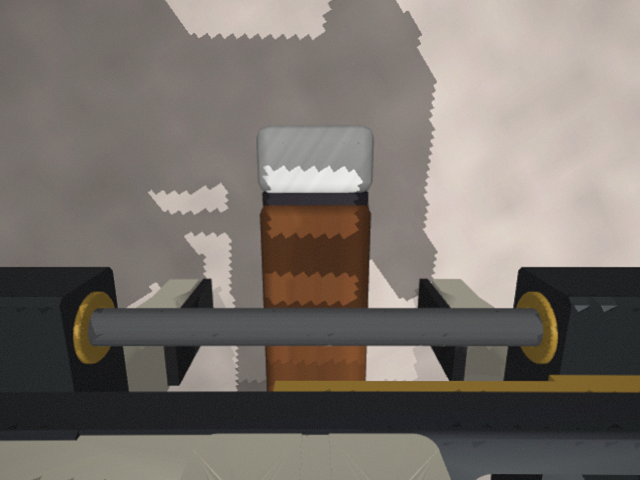

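```bash
python3 -c "
from h import *
a=onz((258,127),'wrist',.038);b=onz((373,127),'wrist',.038);print(a,b,np.linalg.norm(a-b))
e=(a+b)/2;s=arm.get_state();Rm=R.from_euler('xyz',s['ee_rot']).as_matrix();print(Rm.T@(e-s['eef_pos']))"
python3 -m inch '[[[0,0,0,0,0,0],[0,0,0,0,0,0],[0,0,0,0,0,0],[0,0,0,0,0,0]]]' 20 60
python3 -m inch '[[[0,0,0.05,0,0,0],[0,0,0.15,0,0,0],[0,0,0.2,0,0,0],[0,0,0.2,0,0,0],[0,0,0.2,0,0,0],[0,0,0.2,0,0,0]]]'
python3 -c "
from h import *
s=arm.get_state();print(s['force'],s['moment']);Rm=R.from_euler('xyz',s['ee_rot']).as_matrix();print(Rm.T@s['moment'],Rm.T@s['force'])
cv2.imwrite('pics/w3.png',arm.grab_frame('wrist'))
s=arm.get_state();print(Rm.T@s['moment'],Rm.T@s['force'])"

```

```text
[ 0.45990847 -0.34232851  0.038     ] [ 0.42931979 -0.3232966   0.038     ] 0.03602611571383737
[0.06963665 0.00034148 0.15001668]
t: 3.3
eef_pos: [0.4819, -0.2729, 0.188]
ee_rot: [-3.141, 0.0, -2.127]
force: [0.2, 0.3, -1.3]
width: 0.0524
t: 4.05
eef_pos: [0.4816, -0.2728, 0.227]
ee_rot: [3.14, -0.0, -2.127]
force: [0.3, -0.9, -2.4]
width: 0.0372
[ 0.34000146 -0.88375464 -2.35062451] [ 0.08263288 -0.00759473  0.02291329]
[-0.03716687 -0.0741593  -0.02301984] [ 0.57010468 -0.75823752  2.34991816]
[-0.04663703 -0.00330651  0.01600617] [-0.85128798  0.8571849   2.12324245]
```

View pics/w3.png

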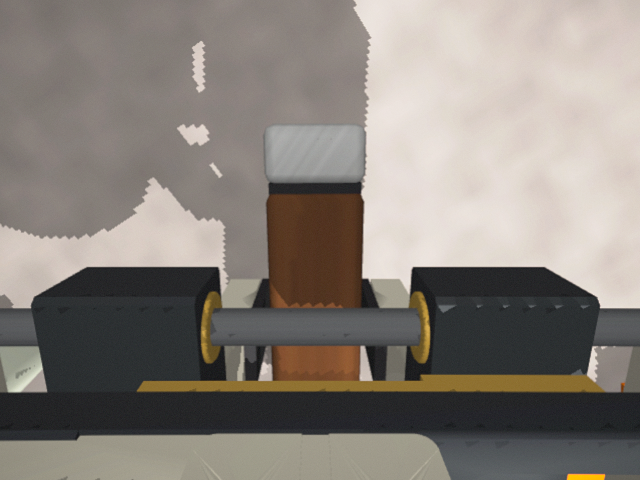

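```bash
python3 -m inch '[[[0,0,0,0,0,0],[0,0,0,0,0,0],[0,0,0,0,0,0],[0,0,0,0,0,0]]]' 20 60
python3 -c "
from h import *
cv2.imwrite('pics/s3.png',cv2.resize(arm.grab_frame('side')[150:260,320:460],None,fx=5,fy=5,interpolation=2))
M=[];F=[]
for i in range(10):
  s=arm.get_state();Rm=R.from_euler('xyz',s['ee_rot']).as_matrix();M.append(Rm.T@s['moment']);F.append(Rm.T@s['force']); arm.grab_frame('side')
print(np.mean(M,0),np.std(M,0),np.mean(F,0),np.std(F,0),s['width'],s['eef_pos'])"

```

```text
t: 4.6
eef_pos: [0.4819, -0.2729, 0.2277]
ee_rot: [-3.142, 0.0, -2.127]
force: [0.3, 0.0, -2.8]
width: 0.037
[-0.06387564 -0.07125556  0.00932003] [0.02622537 0.03600948 0.03415516] [ 0.21607929 -0.0550827   2.93592953] [0.40009654 0.46203204 0.47833811] 0.037244404885046885 [ 0.48184984 -0.27293298  0.22766442]
```

View pics/s3.png

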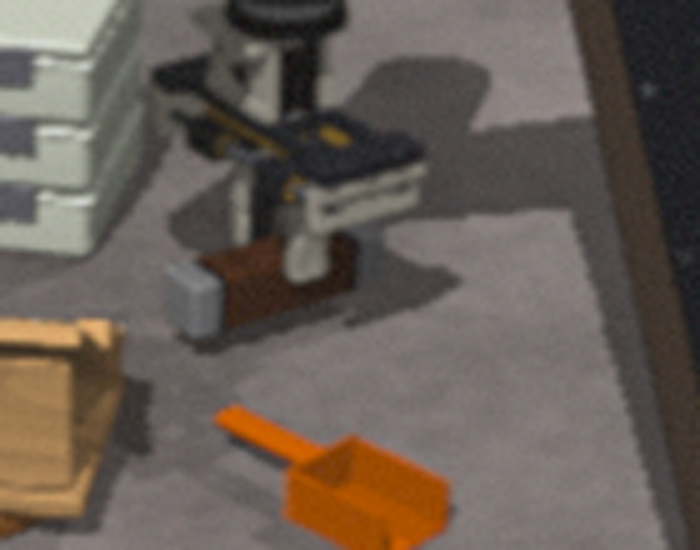

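```bash
python3 -m inch '[[[0,0,0.15,0,0,0],[0,0,0.3,0,0,0],[0,0,0.3,0,0,0],[0,0,0.3,0,0,0],[0,0,0.3,0,0,0]]]'
python3 -c "
from h import *
im=arm.grab_frame('side')
M=[];F=[]
for i in range(14):
  s=arm.get_state();Rm=R.from_euler('xyz',s['ee_rot']).as_matrix();M.append(Rm.T@s['moment']);F.append(Rm.T@s['force']); wi=arm.grab_frame('wrist')
print(np.mean(M,0),np.std(M,0),np.mean(F,0),np.std(F,0),s['width'],s['eef_pos'],s['t'])
cv2.imwrite('pics/w4.png',wi); np.save('wi.npy',wi);np.save('si.npy',im)
cv2.imwrite('pics/s4.png',cv2.resize(im[130:240,320:460],None,fx=5,fy=5,interpolation=2))
"

```

```text
t: 5.78
eef_pos: [0.4814, -0.2728, 0.2866]
ee_rot: [3.14, -0.001, -2.127]
force: [-0.0, -0.4, -2.6]
width: 0.0374
[-0.05205297 -0.07715741 -0.00224676] [0.03699116 0.0354232  0.02572525] [ 0.04480605 -0.01689083  2.83162374] [0.59113692 0.42419116 0.40669415] 0.03749319263454264 [ 0.48184692 -0.27294385  0.28768229] 6.475
```

View pics/s4.png

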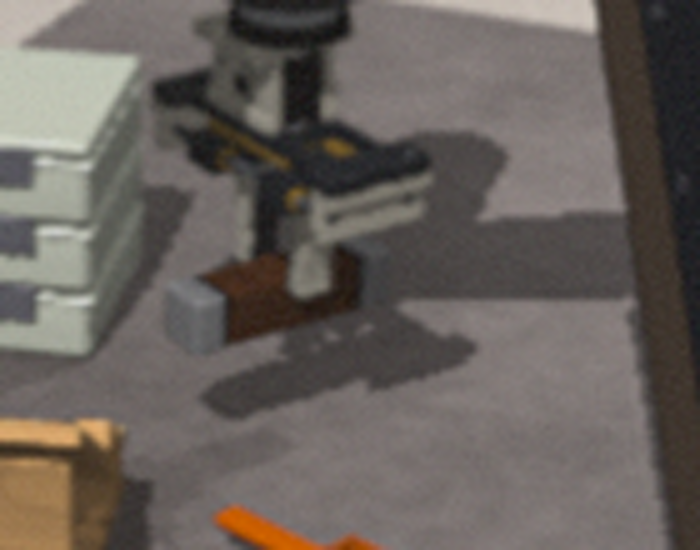

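View pics/w4.png

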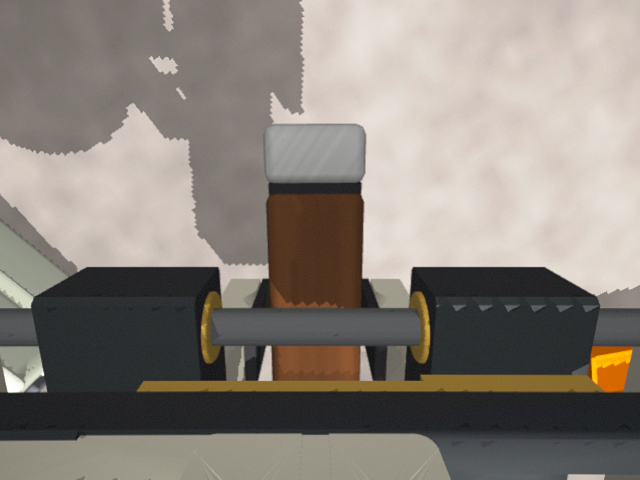

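```bash
python3 - <<'E'
from h import *
p=arm.camera_params('wrist');s=arm.get_state()
Rm=R.from_euler('xyz',s['ee_rot']).as_matrix()
T=np.eye(4);T[:3,:3]=Rm;T[:3,3]=s['eef_pos']
q=dict(p);q['pose']=np.linalg.inv(T)@p['pose'];print(np.round(q['pose'],3))
import pickle;pickle.dump(q,open('wcam.pkl','wb'))
# model: top face (tool -z side) edges; picks: left/right edge u at rows, far top edge v, band edges
def model(c,rz,ry,rx,picks):
    Rb=R.from_euler('zyx',[rz,ry,rx]).as_matrix()
    out=[]
    for kind,val,obs in picks:
        if kind in('L','R'):
            # left edge: which y side
            y={'L':SL,'R':-SL}[kind]*.019
            xs=np.linspace(-.075,.075,60);P=c+np.c_[xs,np.full(60,y),np.full(60,-.019)]@Rb.T
            uv=proj(P,'',q);i=np.argsort(uv[:,1]);out.append(np.interp(val,uv[i,1],uv[i,0])-obs)
        else:
            uv=proj(c+Rb@np.array([.075,0,-.019]),'',q)[0];out.append(uv[1]-obs)
    return np.array(out)
t=proj(np.array([[.07,.019,.15],[.07,-.019,.15]]),'',q);print(t)
SL=1 if t[0,0]<t[1,0] else -1
pk2=[('L',215,262),('R',215,370),('L',390,266),('R',390,367),('T',0,126)]
pk4=[('L',205,267.5),('R',205,363),('L',370,272),('R',370,359.5),('T',0,125)]
for pk in(pk2,pk4):
    r=least_squares(lambda v:model(np.array([v[0],v[1],v[2]]),v[3],v[4],0,pk),[0,0,.168,0,0],x_scale=[.01,.01,.01,.1,.1])
    print(np.round(r.x,4),np.round(r.fun,2))
E
```

```text
[[ 0.001 -0.967 -0.253  0.067]
 [ 1.     0.001 -0.001  0.   ]
 [ 0.001 -0.253  0.967  0.02 ]
 [ 0.     0.     0.     1.   ]]
[[375.16589794 125.78106349]
 [253.77116707 125.7013701 ]]
[-0.0064  0.0007  0.1723 -0.004  -0.1046] [ 0.  0.  0.  0. -0.]
[-0.005   0.0004  0.1939 -0.0038 -0.0501] [-0. -0.  0.  0.  0.]
```

The fingers closed late, so the grip is shallow. I'll set the mill down again, regrip deeper and check the heavy end a second time.

```bash
python3 -m inch '[[[0,0,-0.2,0,0,0],[0,0,-0.36,0,0,0],[0,0,-0.39,0,0,0],[0,0,-0.405,0,0,0],[0,0,-0.405,0,0,0]]]'
python3 -m inch '[[[0,0,0,0,0,0],[0,0,0,0,0,0],[0,0,0,0,0,0],[0.013,0.02,-0.05,0,0,0],[0.013,0.02,-0.1,0,0,0],[0.013,0.02,-0.105,0,0,0]]]' 60
python3 -m inch '[[[0,0,0,0,0,0],[0,0,0,0,0,0],[0,0,0,0,0,0],[0,0,0,0,0,0],[0,0,0,0,0,0],[0,0,0,0,0,0]]]' 20 60
python3 -c "
from h import *
cv2.imwrite('pics/w5.png',arm.grab_frame('wrist'))"
```

```text
t: 7.15
eef_pos: [0.4824, -0.2731, 0.2077]
ee_rot: [-3.14, 0.0, -2.127]
force: [-0.2, 0.4, -2.1]
width: 0.037
t: 7.9
eef_pos: [0.484, -0.2687, 0.1843]
ee_rot: [3.139, -0.001, -2.127]
force: [-0.3, 0.0, -0.1]
width: 0.0601
t: 8.65
eef_pos: [0.4846, -0.269, 0.1859]
ee_rot: [-3.141, 0.0, -2.127]
force: [-0.3, -1.3, 2.2]
width: 0.0376
```

View pics/w5.png

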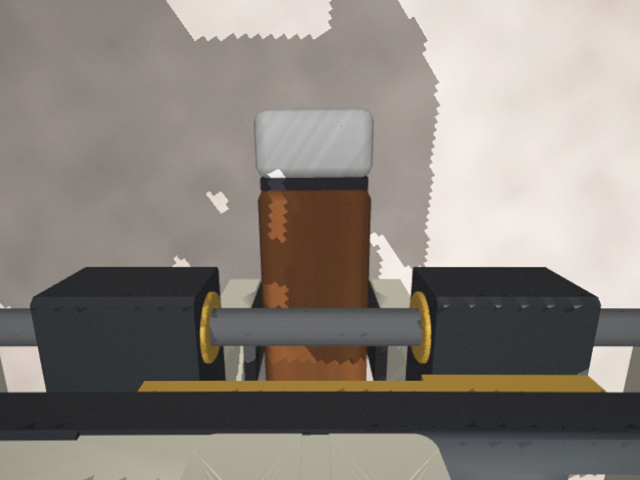

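```bash
python3 -m inch '[[[0,0,0.1,0,0,0],[0,0,0.3,0,0,0],[0,0,0.55,0,0,0],[0,0,0.8,0,0,0],[0,0,0.8,0,0,0],[0,0,0.8,0,0,0]]]'
python3 -c "
from h import *
M=[];F=[]
for i in range(12):
  s=arm.get_state();Rm=R.from_euler('xyz',s['ee_rot']).as_matrix();M.append(Rm.T@s['moment']);F.append(Rm.T@s['force']); wi=arm.grab_frame('wrist')
print(np.mean(M,0),np.std(M,0),np.mean(F,0),s['width'],s['eef_pos'],s['q'],s['t'])
cv2.imwrite('pics/w6.png',wi)
t=arm.grab_frame('top');cv2.imwrite('pics/t6.png',t[100:280,190:430])
"

```

```text
t: 9.45
eef_pos: [0.4837, -0.2686, 0.3446]
ee_rot: [3.14, 0.0, -2.127]
force: [-0.9, -0.8, -5.0]
width: 0.0375
[-0.06006056 -0.08757378  0.00827672] [0.0264376  0.03418181 0.02050823] [ 0.350403   -0.05496669  3.28200613] 0.03787905097028428 [ 0.48447722 -0.26891566  0.34546779] [-1.53273671e-01  2.08427797e-01 -3.40685102e-01 -2.42750611e-05
 -1.02204865e+00 -4.02804438e-01] 10.0
```

View pics/w6.png

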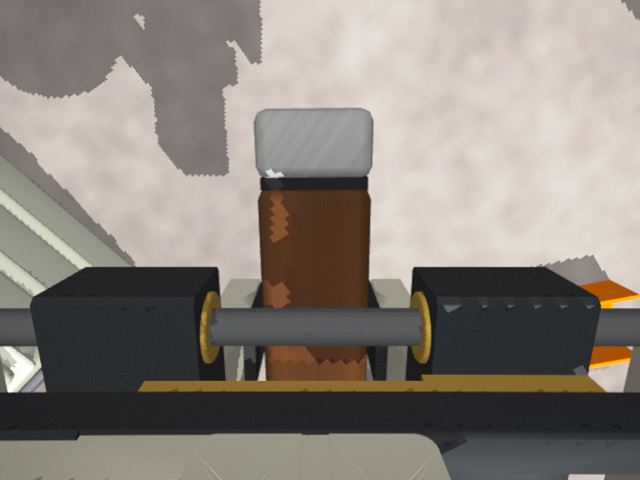

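View pics/t6.png

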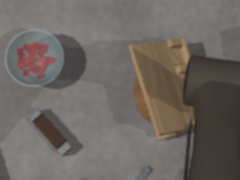

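```bash
python3 -m inch '[[[0,0.1,0.25,0,0,0.03],[0.1,0.3,0.5,0,0,0.08],[0.2,0.5,0.52,0,0,0.13],[0.3,0.75,0.52,0,0,0.18],[0.4,0.95,0.52,0,0,0.23]]]'; python3 -m inch '[[[0.1,0.2,0,0,0,0.04],[0.2,0.5,0,0,0,0.045],[0.2,0.63,0,0,0,0.045],[0.2,0.63,0,0,0,0.045],[0.2,0.63,0,0,0,0.045]]]'
python3 -c "
from h import *
s=arm.get_state();print(s['q'],s['eef_pos'],s['ee_rot'],s['t'])
p=arm.camera_params('wrist');import pickle;pickle.dump(p,open('w7.pkl','wb'))
im=arm.grab_frame('wrist');cv2.imwrite('pics/w7.png',im);cv2.imwrite('pics/s7.png',arm.grab_frame('side'))"

```

```text
t: 10.72
eef_pos: [0.5647, -0.0772, 0.4501]
ee_rot: [-3.141, 0.0, -1.399]
force: [-0.0, -0.3, -1.9]
width: 0.0377
t: 11.35
eef_pos: [0.6043, 0.0469, 0.4496]
ee_rot: [3.141, -0.0, -1.263]
force: [-0.4, -0.0, -2.2]
width: 0.038
[ 3.99455476e-01  2.21087643e-01 -7.71941120e-02  4.50268251e-05
 -1.27287226e+00 -9.13392588e-02] [0.60431585 0.0469133  0.44958207] [ 3.14124038e+00 -7.54850254e-05 -1.26266687e+00] 11.35
```

View pics/w7.png

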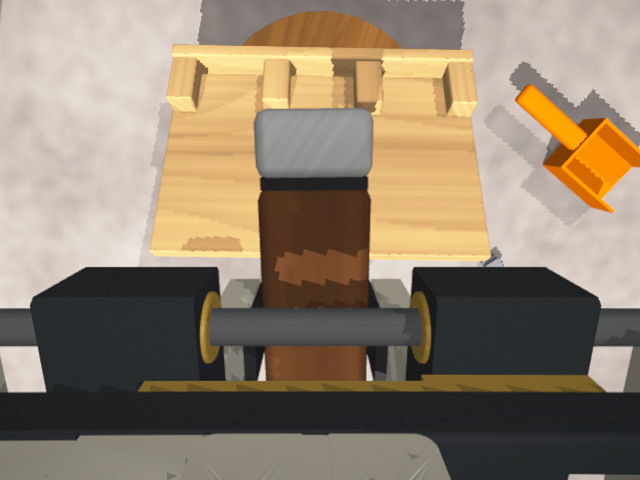

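```bash
python3 -c "
import cv2
im=cv2.imread('pics/w7.png');cv2.imwrite('pics/w7a.png',cv2.resize(im[30:130,150:300],None,fx=5,fy=5,interpolation=2));cv2.imwrite('pics/w7b.png',cv2.resize(im[30:130,345:495],None,fx=5,fy=5,interpolation=2))"
```

View pics/w7a.png

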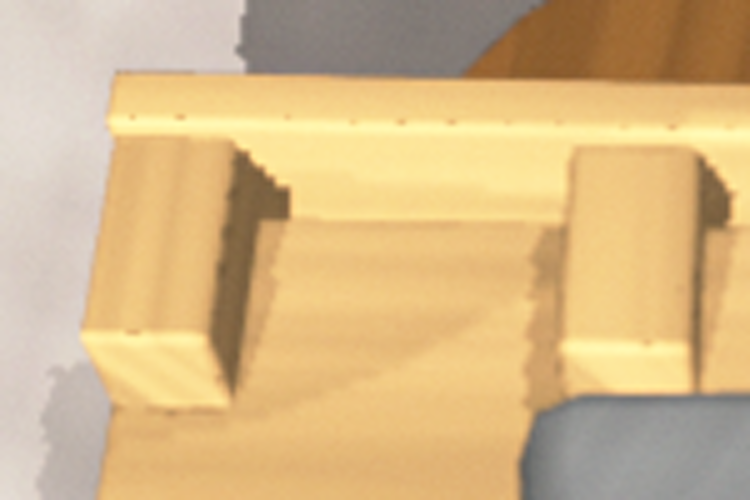

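View pics/w7b.png

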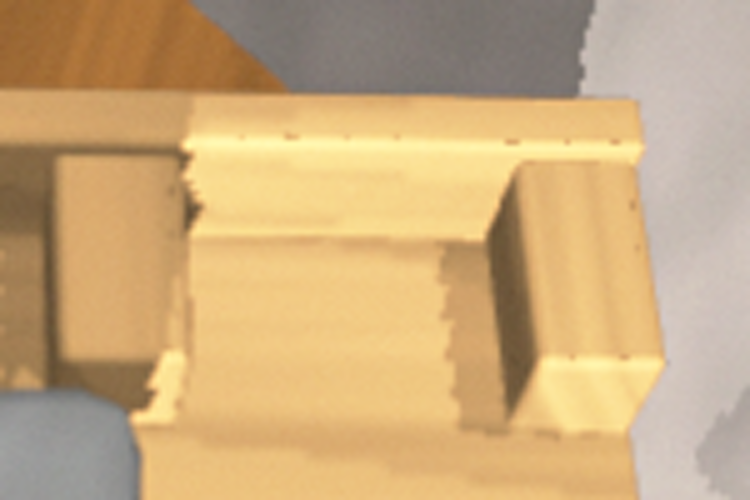

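```bash
cat > st.py <<'E'
from h import *
import pickle
p7=pickle.load(open('w7.pkl','rb'));pt=arm.camera_params('top')
def bayR(th): return R.from_euler('z',th).as_matrix()@R.from_euler('y',-35,degrees=True).as_matrix()
def y(v): return v
W=[((191.6,96.4),(-.033,-.103,-.001)),((196,111.6),(-.033,-.103,-.019)),((288.4,98.6),(-.033,-.027,-.001)),
((453,101.6),(-.033,.103,-.001)),((447,116.4),(-.033,.103,-.019)),((356.6,102),(-.033,.027,-.001))]
V=[(74,(-.075,-.068,-.019)),(77,(-.075,.065,-.019)),(54.4,(-.075,-.068,.001)),(58,(-.075,.065,.001)),(249,(.09,-.12,-.019)),(254,(.09,.12,-.019))]
U=np.array([w[0] for w in W]);LW=np.array([w[1] for w in W]);VV=np.array([v[0] for v in V]);LV=np.array([v[1] for v in V])
T=[((255,80),(-.033,-.114,-.001)),((292,200),(-.033,-.038,-.001)),((335,325),(-.033,.038,-.001)),((375,455),(-.033,.114,-.001))]
UT=np.array([(305+a/4.8,125+b/4.8) for (a,b),_ in T]);LT=np.array([t[1] for t in T])
def f(p,full=0):
    B=bayR(p[3]);c=p[:3]
    a=(proj(c+LW@B.T,'',p7)-U).ravel();b=proj(c+LV@B.T,'',p7)[:,1]-VV;t=(proj(c+LT@B.T,'',pt)-UT).ravel()
    return np.r_[a,b,t*.5]
r=least_squares(f,[.625,-.017,.093,1.87])
if __name__=="__main__":
    print(np.round(r.x,4),np.round(r.fun,1))
    r2=least_squares(lambda p:f(p)[:18],[.625,-.017,.093,1.87]);print('wrist only',np.round(r2.x,4),np.round(r2.fun,1))
    np.save('stand.npy',r.x)
    im=cv2.imread('pics/w7.png')
    B=bayR(r.x[3])
    for P in proj(r.x[:3]+np.r_[LW,LV,[[0,0,-.019],[0,.076,-.019],[0,-.076,-.019]]]@B.T,'',p7): cv2.circle(im,tuple(int(round(v)) for v in P),2,(0,0,255),-1)
    cv2.imwrite('pics/w7o.png',im)
E
python3 st.py
```

```text
[ 0.6202 -0.0196  0.1141  1.8611] [ 0.8  0.4  2.4 -0.1 -0.   0.2 -1.   0.2 -2.2 -0.1 -0.3 -1.9 -1.5 -1.5
  0.1 -0.3  1.8  2.6  0.9 -0.   1.3  0.4  1.1  0.5  1.3  0.2]
wrist only [ 0.6201 -0.0196  0.1141  1.8611] [ 0.9  0.3  2.5 -0.1  0.   0.1 -1.   0.2 -2.2 -0.2 -0.2 -1.9 -1.6 -1.5
  0.  -0.3  1.7  2.5]
```

View pics/w7o.png

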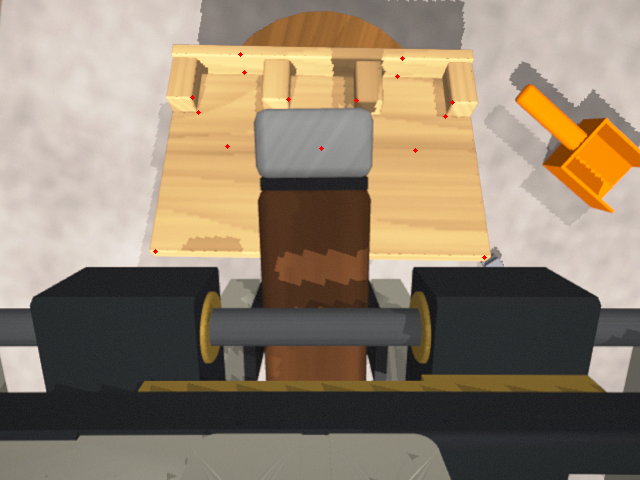

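```bash
python3 -c "
from st import *
B=bayR(r.x[3]);print(proj(r.x[:3]+np.array([[.09,.125,-.019],[.09,-.125,-.019],[-.075,.125,.001],[-.075,-.125,.001]])@B.T,'side'))
im=arm.grab_frame('side');cv2.imwrite('pics/s8.png',cv2.resize(im[120:280,220:400],None,fx=4,fy=4,interpolation=2))
"
```

```text
[[334.68951165 213.46198244]
 [246.54333585 207.25083943]
 [343.1586312  213.66339032]
 [262.57562733 207.98175047]]
```

View pics/s8.png

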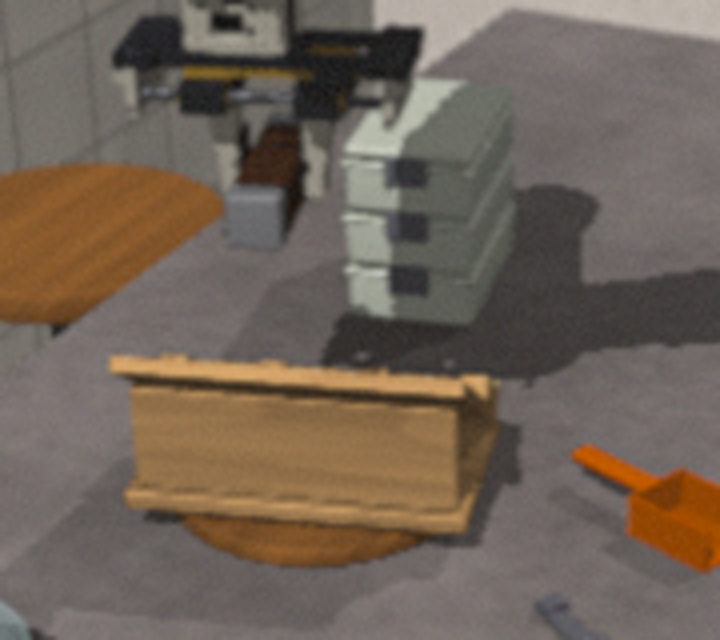

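```bash
cat > st2.py <<'E'
from st import *
ps=arm.camera_params('side')
LS=np.array([[.09,.125,-.019],[.09,-.125,-.019]]);US=np.array([[336.2,215.0],[248,209.3]])
g=lambda p:np.r_[f(p),1.0*(proj(p[:3]+LS@bayR(p[3]).T,'',ps)-US).ravel()]
r=least_squares(g,[.62,-.02,.11,1.86]);
B=bayR(r.x[3]);c=r.x[:3]
np.save('stand.npy',r.x)
if __name__=="__main__":
    print(np.round(r.x,4),np.round(r.fun,1))
E
python3 st2.py
```

```text
[ 0.62   -0.0196  0.1132  1.8618] [ 1.3  0.6  2.9  0.1  0.2  0.3 -1.3  0.2 -2.4 -0.2 -0.2 -1.9 -1.3 -1.4
  0.3 -0.2  1.5  2.1  0.9  0.   1.3  0.5  1.1  0.5  1.3  0.2 -1.4 -1.3
 -1.4 -1.7]
```

```bash
cat > plan.py <<'E'
import sys
from st2 import *
def goal(m,by,x,z,flip=1):
    Rt=B@np.diag([-1.,1,-1]); return c+B@np.array([x,by,z])-Rt@m,Rt
def delta(P,Rt,P0,R0):
    return np.round((P-P0)/.2,3),np.round(R.from_matrix(Rt@R0.T).as_rotvec()/np.pi,4)
E
python3 - <<'E'
from plan import *
s=arm.get_state();R0=R.from_euler('xyz',s['ee_rot']).as_matrix();P0=s['eef_pos'];print(s['t'])
q=pickle.load(open('wcam.pkl','rb'))
# intersect ray with tool plane z=.148
for uv in((256,110),(373,110)):
    print(np.round(onz(uv,'',.148,q),4))
m=np.array([0.0,0,.167])
for x,z in((.006,.10),(.005,.03),(.005,.002)):
    P,Rt=goal(m,-.076,x,z); print(np.round(P,4),*delta(P,Rt,P0,R0))
    P1,_=goal(m,.076,x,z); print('  near',np.round(P1,4))
print(np.round(B,3))
E
```

```text
11.5
[ 0.0746 -0.0178  0.148 ]
[0.0746 0.0179 0.148 ]
[ 0.7354 -0.1398  0.3354] [ 0.655 -0.93  -0.572] [ 0.1858  0.0573 -0.0049]
  near [ 0.5898 -0.1834  0.3354]
[ 0.7241 -0.1021  0.2774] [ 0.599 -0.742 -0.862] [ 0.1858  0.0573 -0.0049]
  near [ 0.5785 -0.1457  0.2774]
[ 0.7195 -0.0868  0.2545] [ 0.576 -0.665 -0.976] [ 0.1858  0.0573 -0.0049]
  near [ 0.5739 -0.1304  0.2545]
[[-0.235 -0.958  0.165]
 [ 0.785 -0.287 -0.549]
 [ 0.574  0.     0.819]]
```

```bash
python3 -m inch '[[[0.15,-0.2,0,0.04,0.012,-0.001],[0.3,-0.4,-0.05,0.08,0.025,-0.002],[0.45,-0.6,-0.15,0.13,0.04,-0.003],[0.6,-0.8,-0.35,0.17,0.052,-0.004],[0.655,-0.93,-0.55,0.1858,0.0573,-0.0049],[0.655,-0.93,-0.572,0.1858,0.0573,-0.0049],[0.655,-0.93,-0.572,0.1858,0.0573,-0.0049]]]'
python3 - <<'E'
from plan import *
s=arm.get_state();R0=R.from_euler('xyz',s['ee_rot']).as_matrix();P0=s['eef_pos'];print(s['t'],s['q'],P0)
m=np.array([0.0,0,.167])
for x,z in((.006,.10),(.005,.03),(.005,.002)):
    P,Rt=goal(m,-.076,x,z); print(*delta(P,Rt,P0,R0))
pickle.dump(arm.camera_params('wrist'),open('w9.pkl','wb'))
im=arm.grab_frame('wrist');cv2.imwrite('pics/w9.png',im);im=arm.grab_frame('side');cv2.imwrite('pics/s9.png',cv2.resize(im[120:280,220:400],None,fx=4,fy=4,interpolation=2))
E
```

```text
t: 12.38
eef_pos: [0.7354, -0.1398, 0.3349]
ee_rot: [3.141, 0.61, -1.28]
force: [0.3, 0.5, -1.8]
width: 0.0377
12.375 [-0.11113133  0.63041731  0.44294644 -0.55681166 -1.63853208  0.43607593] [ 0.73538941 -0.13982382  0.33491107]
[-0.     0.     0.002] [ 0.0002 -0.0001  0.0001]
[-0.056  0.188 -0.287] [ 0.0002 -0.0001  0.0001]
[-0.08   0.265 -0.402] [ 0.0002 -0.0001  0.0001]
```

View pics/w9.png

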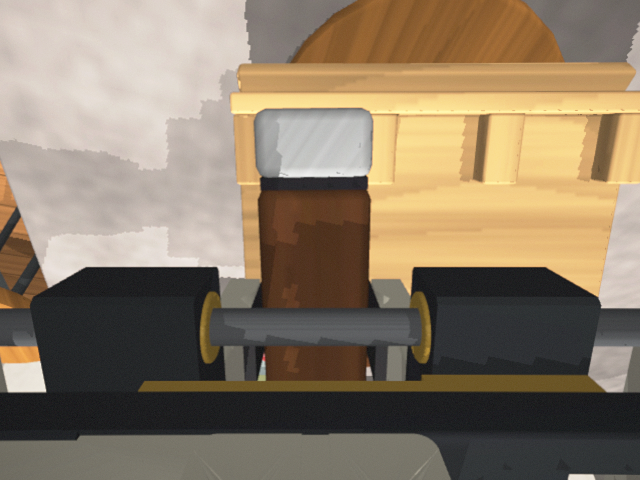

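View pics/s9.png

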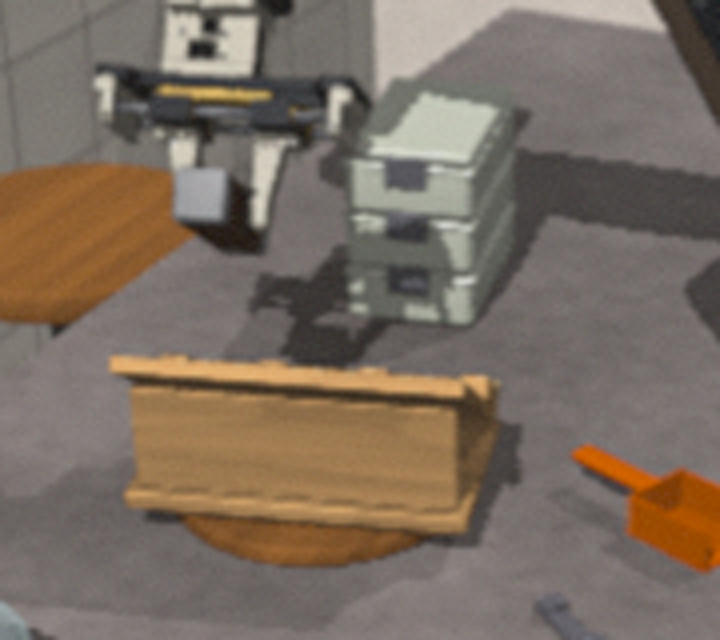

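```bash
python3 - <<'E'
from plan import *
p=pickle.load(open('w9.pkl','rb'))
L=np.array([[-.033,-.027,-.001],[-.033,-.049,-.001],[-.033,.027,-.001],[-.033,.049,-.001],[-.075,0,.001],[-.033,0.103,-.001]])
print(np.round(proj(c+L@B.T,'',p),1))
im=cv2.imread('pics/w9.png');cv2.imwrite('pics/w9c.png',cv2.resize(im[50:210,220:640],None,fx=1.9,fy=1.9*1.5,interpolation=2))
E
```

```text
[[394.7 183.3]
 [359.1 183.3]
 [482.4 183.3]
 [518.3 183.2]
 [445.3 111.7]
 [606.7 183.1]]
```

View pics/w9c.png

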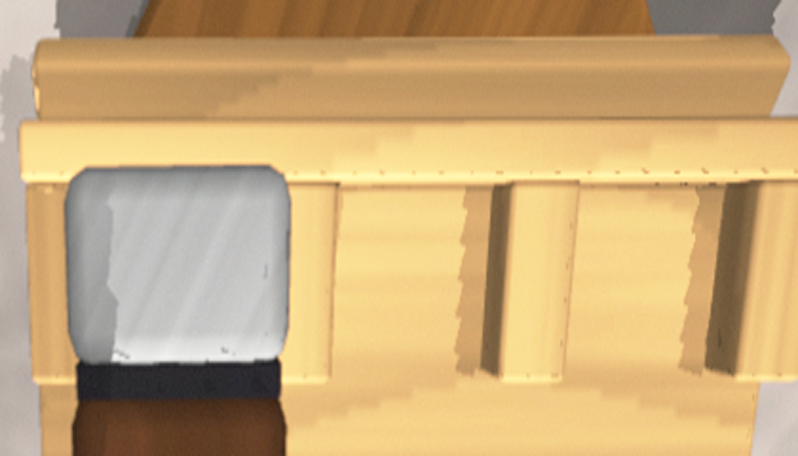

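```bash
python3 -m inch '[[[-0.03,0.09,-0.14,0,0,0],[-0.056,0.188,-0.287,0,0,0],[-0.065,0.215,-0.33,0,0,0],[-0.071,0.235,-0.36,0,0,0],[-0.075,0.25,-0.38,0,0,0],[-0.077,0.256,-0.39,0,0,0],[-0.077,0.256,-0.39,0,0,0]]]'
python3 - <<'E'
from plan import *
s=arm.get_state();R0=R.from_euler('xyz',s['ee_rot']).as_matrix();P0=s['eef_pos'];print(s['t'],P0,B.T@s['force'])
m=np.array([0.0,0,.167])
print('mill in bay2',B.T@(P0+R0@m-c))
for x,z in((.005,.002),(.005,-.001)):
    P,Rt=goal(m,-.076,x,z); print(*delta(P,Rt,P0,R0))
im=arm.grab_frame('wrist');cv2.imwrite('pics/w10.png',im);im=arm.grab_frame('side');cv2.imwrite('pics/s10.png',cv2.resize(im[120:280,220:400],None,fx=4,fy=4,interpolation=2))
E
```

```text
t: 13.35
eef_pos: [0.7202, -0.088, 0.2575]
ee_rot: [-3.141, 0.611, -1.279]
force: [-0.8, 0.2, -3.0]
width: 0.0377
13.35 [ 0.72016996 -0.08802976  0.2575377 ] [-1.389419    0.71418245 -2.72866413]
mill in bay2 [ 0.00552286 -0.07634022  0.00528989]
[-0.003  0.006 -0.015] [ 0.      0.0003 -0.0002]
[-0.006  0.015 -0.027] [ 0.      0.0003 -0.0002]
```

View pics/w10.png

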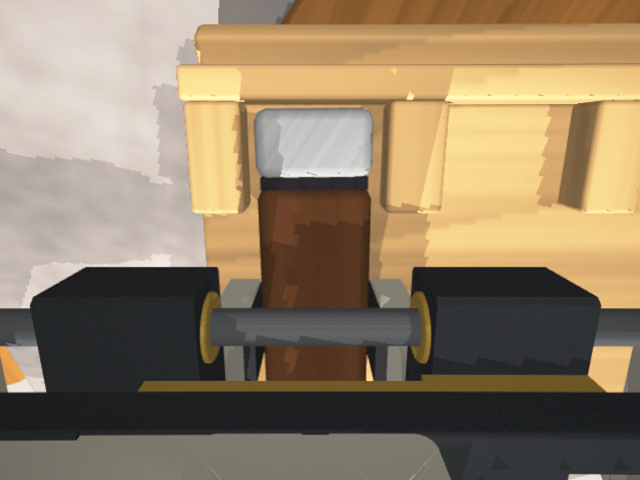

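View pics/s10.png

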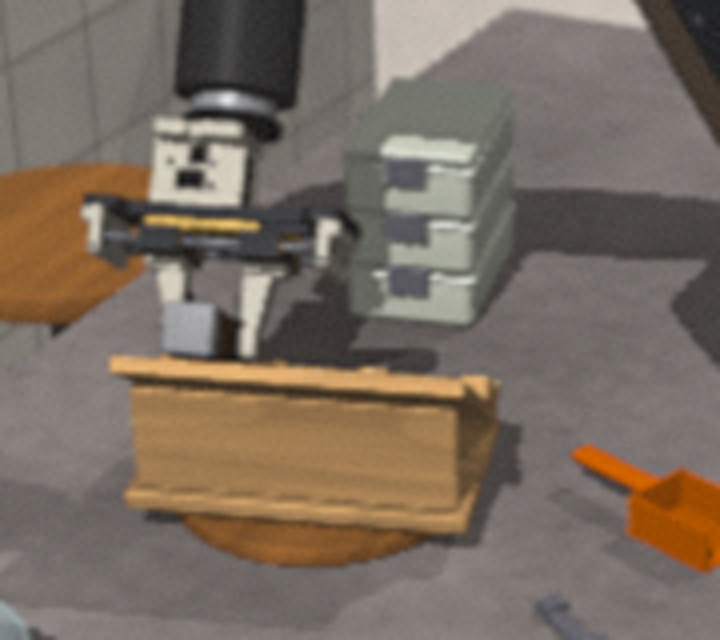

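```bash
python3 -m inch '[[[-0.003,0.006,-0.013,0,0,0],[-0.005,0.012,-0.022,0,0,0],[-0.005,0.012,-0.022,0,0,0],[-0.005,0.012,-0.022,0,0,0]]]'
python3 - <<'E'
from plan import *
F=[];
for i in range(5):
    s=arm.get_state();F.append(B.T@s['force']);im=arm.grab_frame('side')
R0=R.from_euler('xyz',s['ee_rot']).as_matrix();P0=s['eef_pos'];print(s['t'],np.mean(F,0))
print('mill in bay2',B.T@(P0+R0@[0,0,.167]-c),B.T@s['moment'])
E
```

```text
t: 13.95
eef_pos: [0.7191, -0.0855, 0.2531]
ee_rot: [-3.141, 0.61, -1.279]
force: [-0.0, -2.0, -0.3]
width: 0.0377
14.15 [-1.50295941  0.93841926  1.55712217]
mill in bay2 [ 5.20339526e-03 -7.59579027e-02  9.69078990e-05] [0.51570784 2.37185633 0.01854765]
```

```bash
python3 -m inch '[[[0,0,0,0,0,0],[0,0,0,0,0,0],[0,0,0,0,0,0],[0,0,0,0,0,0],[0,0,0,0,0,0]]]' 56
python3 - <<'E'
from plan import *
s=arm.get_state();print(s['force'],B.T@s['moment'],s['width'])
im=arm.grab_frame('wrist');cv2.imwrite('pics/w11.png',im);im=arm.grab_frame('side');cv2.imwrite('pics/s11.png',cv2.resize(im[120:280,220:400],None,fx=4,fy=4,interpolation=2))
E
```

```text
t: 14.82
eef_pos: [0.7191, -0.0853, 0.2528]
ee_rot: [-3.141, 0.611, -1.279]
force: [-0.5, 0.0, -0.0]
width: 0.0559
[-0.46504156  0.02417308 -0.04969592] [ 0.1291293   1.85063233 -0.03871802] 0.055886612651835775
```

View pics/w11.png

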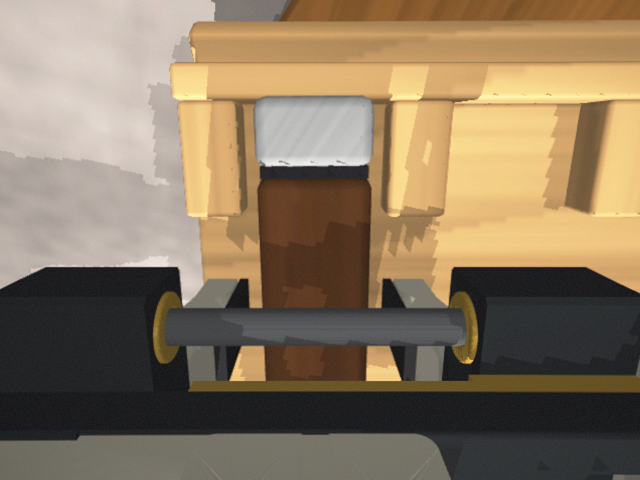

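```bash
python3 -m inch '[[[0.02,-0.07,0.1,0,0,0],[0.05,-0.17,0.25,0,0,0],[0.1,-0.33,0.49,0,0,0],[0.13,-0.43,0.64,0,0,0],[0.13,-0.43,0.64,0,0,0]]]' 
python3 - <<'E'
from plan import *
s=arm.get_state();R0=R.from_euler('xyz',s['ee_rot']).as_matrix();P0=s['eef_pos'];print(s['t'],P0)
pickle.dump(arm.camera_params('wrist'),open('w12.pkl','wb'))
im=arm.grab_frame('wrist');cv2.imwrite('pics/w12.png',im)
Rt=R.from_euler('xyz',[np.pi,0,np.radians(-139.5)]).as_matrix()
print(delta(np.array([.5,.323,.36]),Rt,P0,R0), R.from_matrix(Rt@R0.T).magnitude())
R1=R.from_euler('xyz',[np.pi,0,-1.28]).as_matrix();print(delta(P0,R1,P0,R0),delta(P0,Rt,P0,R1))
E
```

```text
t: 15.55
eef_pos: [0.7454, -0.1733, 0.3842]
ee_rot: [-3.136, 0.608, -1.277]
force: [0.1, -0.2, -0.6]
width: 0.0559
15.55 [ 0.74539384 -0.17333537  0.38415404]
(array([-1.227,  2.482, -0.121]), array([-0.1955,  0.0594, -0.3559])) 1.2892259156755708
(array([0., 0., 0.]), array([-0.1858, -0.0539, -0.0002])) (array([0., 0., 0.]), array([-0.    ,  0.    , -0.3676]))
```

View pics/w12.png

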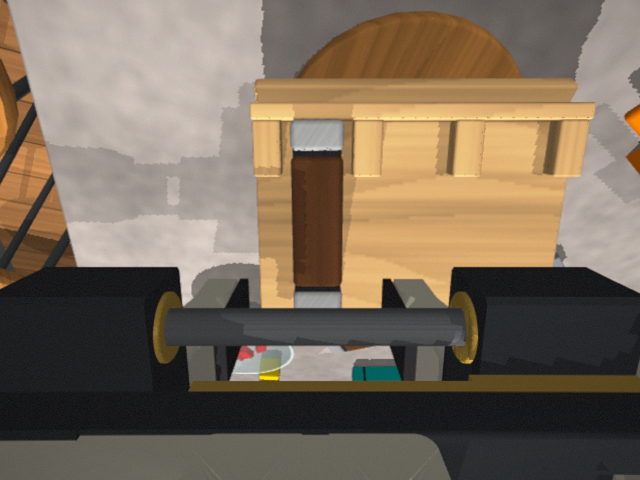

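```bash
python3 -m inch '[[[-0.05,0.1,0.15,-0.05,-0.014,0],[-0.15,0.3,0.2,-0.1,-0.028,0],[-0.3,0.5,0.2,-0.15,-0.042,0],[-0.45,0.75,0.15,-0.1858,-0.054,0],[-0.6,1,0.1,-0.1858,-0.054,0]]]' 87
python3 -m inch '[[[-0.15,0.25,0,0,0,-0.055],[-0.3,0.5,-0.05,0,0,-0.11],[-0.4,0.75,-0.1,0,0,-0.165],[-0.5,1,-0.15,0,0,-0.22]]]'
python3 -m inch '[[[-0.1,0.25,-0.05,0,0,-0.05],[-0.127,0.48,-0.07,0,0,-0.1],[-0.127,0.48,-0.07,0,0,-0.1476],[-0.127,0.48,-0.07,0,0,-0.1476],[-0.127,0.48,-0.07,0,0,-0.1476]]]'
python3 - <<'E'
from plan import *
s=arm.get_state();print(s['t'],s['eef_pos'],s['ee_rot'],s['q'])
pickle.dump(arm.camera_params('wrist'),open('w13.pkl','wb'))
im=arm.grab_frame('wrist');cv2.imwrite('pics/w13.png',im)
E
```

```text
t: 16.23
eef_pos: [0.6225, 0.0313, 0.3992]
ee_rot: [3.135, 0.001, -1.277]
force: [0.7, 0.9, 0.5]
width: 0.0866
t: 16.73
eef_pos: [0.5231, 0.2303, 0.3697]
ee_rot: [3.136, 0.002, -1.976]
force: [2.0, 0.6, 0.8]
width: 0.087
t: 17.35
eef_pos: [0.4993, 0.3243, 0.3563]
ee_rot: [3.137, 0.002, -2.432]
force: [0.7, 0.3, -0.2]
width: 0.0874
17.35 [0.49932554 0.32428726 0.35634588] [ 3.13684272e+00  2.03715155e-03 -2.43194233e+00] [ 0.90246151  0.26412039 -0.2363013  -0.00487631 -1.06747008 -1.76125682]
```

View pics/w13.png

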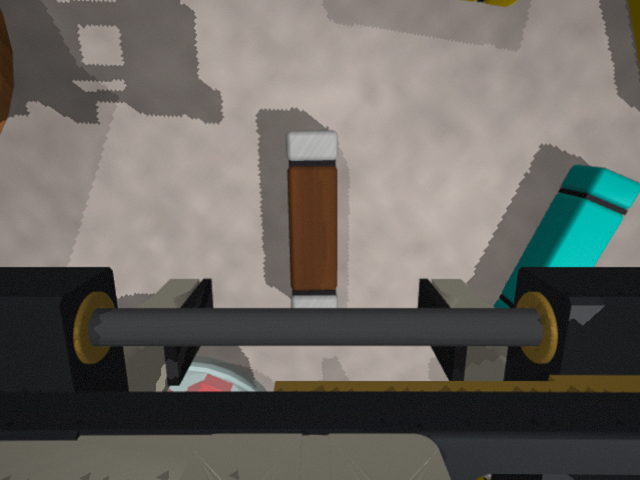

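```bash
python3 - <<'E'
from plan import *
p=pickle.load(open('w13.pkl','rb'));s=arm.get_state()
w=lambda u,v:onz((u,v),"wrist",.038,p)
e=(w(288.5,132.5)+w(337,132.5))/2;g=(w(290,288)+w(336,288))/2;b1=(w(289,165)+w(336,165))/2
ax=(g-e)/np.linalg.norm(g-e);ctr=e+ax*.075
print(np.linalg.norm(w(288.5,165)-w(336.5,165)),e,g,np.linalg.norm(g-e),'band mid',(b1+w(313,293))/2,'ctr',ctr,np.degrees(np.arctan2(-ax[1],-ax[0])))
R0=R.from_euler('xyz',s['ee_rot']).as_matrix();P0=s['eef_pos']
Rt=R.from_euler('xyz',[np.pi,0,np.arctan2(-ax[1],-ax[0])]).as_matrix()
print(delta(np.array([ctr[0],ctr[1],.186]),Rt,P0,R0))
M=[]
for i in range(10):
  s=arm.get_state();Rm=R.from_euler('xyz',s['ee_rot']).as_matrix();M.append(Rm.T@s['moment']);arm.grab_frame('wrist')
print(np.mean(M,0))
E
```

```text
0.0353383917160043 [0.44756625 0.27986433 0.038     ] [0.538442   0.35805291 0.038     ] 0.11988267205872086 band mid [0.50345417 0.32779556 0.038     ] ctr [0.50441918 0.32878002 0.038     ] -139.29163149795025
(array([ 0.025,  0.023, -0.853]), array([-0.0017, -0.0004,  0.0006]))
[-0.00110344  0.00385639  0.01456861]
```

```bash
python3 -m inch '[[[0.02,0.02,-0.25,-0.0017,-0.0004,0.0006],[0.023,0.022,-0.5,-0.0017,-0.0004,0.0006],[0.023,0.022,-0.7,-0.0017,-0.0004,0.0006],[0.023,0.022,-0.8,-0.0017,-0.0004,0.0006],[0.023,0.022,-0.853,-0.0017,-0.0004,0.0006],[0.023,0.022,-0.853,-0.0017,-0.0004,0.0006]]]' 87 60
python3 -m inch '[[[0,0,0,0,0,0],[0,0,0,0,0,0],[0,0,0,0,0,0],[0,0,0,0,0,0],[0,0,0,0,0,0],[0,0,0,0,0,0],[0,0,0,0,0,0],[0,0,0,0,0,0]]]' 20 60
python3 - <<'E'
from h import *
cv2.imwrite('pics/w14.png',arm.grab_frame('wrist'))
E
```

```text
t: 18.65
eef_pos: [0.5043, 0.3291, 0.186]
ee_rot: [-3.141, -0.0, -2.433]
force: [0.3, 1.0, 0.6]
width: 0.0869
t: 19.65
eef_pos: [0.5043, 0.3291, 0.1864]
ee_rot: [-3.141, 0.001, -2.433]
force: [-0.3, -0.4, 1.4]
width: 0.0374
```

View pics/w14.png

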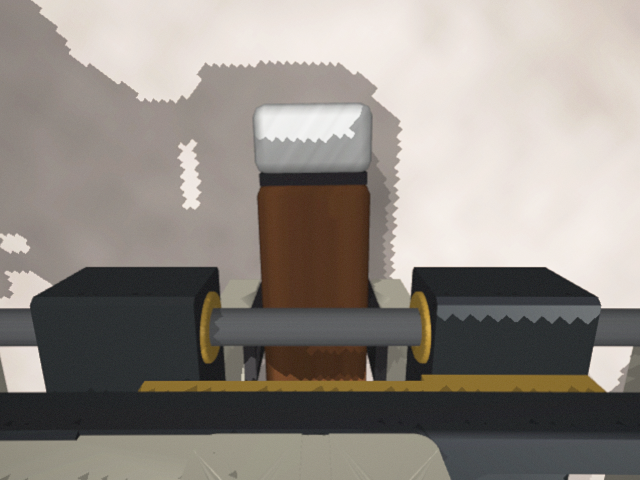

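```bash
python3 -m inch '[[[0,0,0.1,0,0,0],[0,0,0.25,0,0,0],[0,0,0.3,0,0,0],[0,0,0.3,0,0,0],[0,0,0.3,0,0,0]]]'
python3 -c "
from h import *
M=[];F=[]
for i in range(14):
  s=arm.get_state();Rm=R.from_euler('xyz',s['ee_rot']).as_matrix();M.append(Rm.T@s['moment']);F.append(Rm.T@s['force']); wi=arm.grab_frame('wrist')
print(np.mean(M,0),np.std(M,0),np.mean(F,0),s['width'],s['eef_pos'],s['t'])
cv2.imwrite('pics/w15.png',wi)
"
```

```text
t: 20.32
eef_pos: [0.5038, 0.3287, 0.2449]
ee_rot: [-3.142, -0.001, -2.434]
force: [1.0, 0.3, -3.5]
width: 0.0373
[-0.03731587 -0.13605711 -0.00796967] [0.03237656 0.0237087  0.02687837] [0.07877279 0.02099623 3.7455495 ] 0.03771102140142134 [0.50424722 0.32908151 0.24628312] 20.975
```

View pics/w15.png

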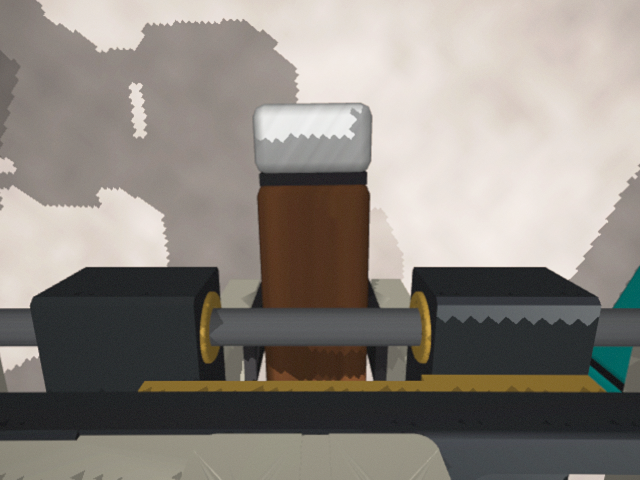

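```bash
python3 -m inch '[[[0,0,0,0.036,-0.042,0],[0,0,-0.1,0.036,-0.042,0],[0,0,-0.18,0.036,-0.042,0],[0,0,-0.2,0.036,-0.042,0],[0,0,-0.2,0.036,-0.042,0]]]'
cat > fm.py <<'E'
from h import *
M=[];F=[]
for i in range(8):
  s=arm.get_state();Rm=R.from_euler('xyz',s['ee_rot']).as_matrix();M.append(Rm.T@s['moment']);F.append(Rm.T@s['force']); wi=arm.grab_frame('side')
print(np.mean(M,0),np.mean(F,0),s['eef_pos'],s['t'])
E
python3 fm.py
python3 -m inch '[[[0,0,-0.015,0,0,0],[0,0,-0.03,0,0,0],[0,0,-0.04,0,0,0],[0,0,-0.04,0,0,0]]]'; python3 fm.py
```

```text
t: 21.65
eef_pos: [0.5045, 0.3292, 0.2059]
ee_rot: [-3.141, 0.173, -2.433]
force: [-0.3, 0.8, -3.1]
width: 0.0376
[-0.04314255  0.67725308 -0.00761552] [0.4888547  0.06029353 3.38110466] [0.5043361  0.3291726  0.20663024] 22.0
t: 22.55
eef_pos: [0.5042, 0.329, 0.1979]
ee_rot: [-3.141, 0.174, -2.433]
force: [0.7, 0.0, -4.3]
width: 0.0379
[-0.02837949  0.69361352 -0.00084145] [ 0.74637493 -0.28169811  3.72411966] [0.50427528 0.32911026 0.19834537] 22.9
```

```bash
python3 -m inch '[[[0,0,-0.015,0,0,0],[0,0,-0.025,0,0,0],[0,0,-0.03,0,0,0],[0,0,-0.03,0,0,0]]]'; python3 fm.py
```

```text
t: 23.45
eef_pos: [0.5053, 0.3297, 0.194]
ee_rot: [-3.141, 0.178, -2.432]
force: [1.3, -2.3, 9.0]
width: 0.0376
[ 0.98722737  0.83775873 -0.25450377] [-1.07112685 -2.70371056 -8.67511994] [0.50529353 0.32971427 0.19403797] 23.8
```

```bash
python3 -m inch '[[[0,0,0.2,0,0,0],[0,0,0.5,-0.018,0.021,0],[0,0,0.8,-0.036,0.042,0],[0,0,0.97,-0.036,0.042,0],[0,0,0.97,-0.036,0.042,0]]]'; python3 fm.py
python3 - <<'E'
from plan import *
s=arm.get_state()
cv2.imwrite('pics/w16.png',arm.grab_frame('wrist'))
R0=R.from_euler('xyz',s['ee_rot']).as_matrix();P0=s['eef_pos']
R1=R.from_euler('xyz',[np.pi,0,r.x[3]-np.pi]).as_matrix()
print(delta(np.array([.58,.0,.42]),R1,P0,R0))
E
```

```text
t: 24.48
eef_pos: [0.5048, 0.3295, 0.3894]
ee_rot: [3.141, 0.007, -2.433]
force: [-0.6, 0.3, -4.4]
width: 0.0376
[-0.03581942 -0.10932856  0.01800403] [ 0.1741747  -0.01062099  4.13306319] [0.50408428 0.32896027 0.38478063] 24.825
(array([ 0.379, -1.645,  0.175]), array([ 0.0005, -0.    ,  0.3672]))
```

View pics/w16.png

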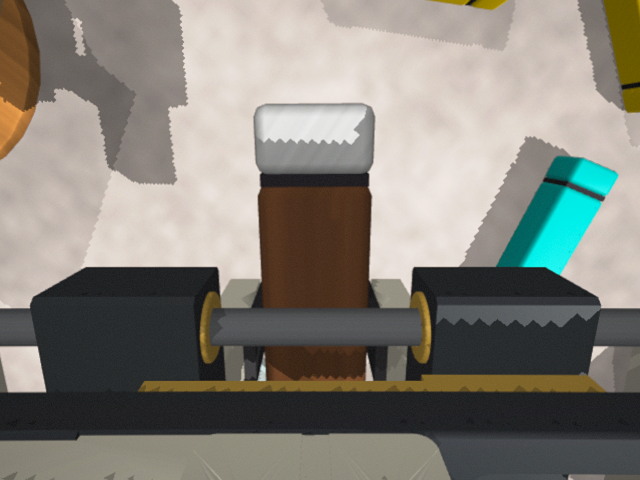

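```bash
python3 -m inch '[[[0.05,-0.2,0.15,0,0,0.05],[0.1,-0.45,0.17,0,0,0.1],[0.2,-0.7,0.175,0,0,0.15],[0.25,-0.95,0.175,0,0,0.2]]]'
python3 -m inch '[[[0.05,-0.25,0,0,0,0.05],[0.1,-0.5,0,0,0,0.1],[0.13,-0.69,0,0,0,0.15],[0.13,-0.69,0,0,0,0.1672],[0.13,-0.69,0,0,0,0.1672]]]'
python3 - <<'E'
from plan import *
s=arm.get_state();R0=R.from_euler('xyz',s['ee_rot']).as_matrix();P0=s['eef_pos'];print(s['t'],P0,s['q'])
q=pickle.load(open('wcam.pkl','rb'));print(onz((254,105),'',.148,q),onz((373,105),'',.148,q))
m=np.array([0.003,0,.167])
for x,z in((.006,.09),(.006,.03),(.006,.002)):
    P,Rt=goal(m,.076,x,z); print(np.round(P,4),*delta(P,Rt,P0,R0))
E
```

```text
t: 25.42
eef_pos: [0.5547, 0.1376, 0.4211]
ee_rot: [-3.141, 0.001, -1.8]
force: [-0.0, -0.2, -4.1]
width: 0.0379
t: 26.05
eef_pos: [0.5802, 0.0005, 0.4208]
ee_rot: [3.141, 0.001, -1.281]
force: [-0.1, 0.6, -3.3]
width: 0.038
26.05 [5.80214201e-01 5.42176868e-04 4.20831516e-01] [ 3.37593140e-01  1.93735339e-01 -1.77650206e-01 -7.22745190e-04
 -1.20003134e+00 -4.78995528e-02]
[ 0.07600969 -0.01839652  0.148     ] [0.07603141 0.01781296 0.148     ]
[ 0.5874 -0.1756  0.3289] [ 0.036 -0.881 -0.46 ] [0.1862 0.0554 0.0004]
[ 0.5775 -0.1426  0.2797] [-0.013 -0.716 -0.705] [0.1862 0.0554 0.0004]
[ 0.5729 -0.1272  0.2568] [-0.036 -0.639 -0.82 ] [0.1862 0.0554 0.0004]
```

```bash
python3 -m inch '[[[0.01,-0.2,0.05,0.04,0.012,0],[0.02,-0.4,0.05,0.09,0.027,0],[0.03,-0.6,-0.05,0.14,0.042,0],[0.036,-0.8,-0.25,0.18,0.054,0],[0.036,-0.881,-0.44,0.1862,0.0554,0],[0.036,-0.881,-0.46,0.1862,0.0554,0],[0.036,-0.881,-0.46,0.1862,0.0554,0]]]'
python3 - <<'E'
from plan import *
s=arm.get_state();R0=R.from_euler('xyz',s['ee_rot']).as_matrix();P0=s['eef_pos'];print(s['t'],P0,s['q'])
m=np.array([0.003,0,.167])
for x,z in((.006,.03),(.006,.005),(.006,.001)):
    P,Rt=goal(m,.076,x,z); print(np.round(P,4),*delta(P,Rt,P0,R0))
p=arm.camera_params('wrist')
im=arm.grab_frame('wrist')
L=np.array([[-.033,.027,-.001],[-.033,.049,-.001],[-.033,-.027,-.001],[-.033,-.049,-.001],[-.075,0,.001],[-.033,0.103,-.001]])
for P in proj(c+L@B.T,'',p): cv2.circle(im,tuple(int(round(v)) for v in P),2,(0,0,255),-1)
cv2.imwrite('pics/w17.png',im)
E
```

```text
t: 26.92
eef_pos: [0.5879, -0.1746, 0.3295]
ee_rot: [-3.141, 0.61, -1.279]
force: [0.1, 0.7, -3.0]
width: 0.0376
26.925 [ 0.58792644 -0.17459781  0.32954784] [-0.18539937  0.44506621  0.10102857 -0.5345481  -1.54121905  0.57940721]
[ 0.5775 -0.1426  0.2797] [-0.052  0.16  -0.249] [0.0002 0.0002 0.    ]
[ 0.5734 -0.1289  0.2593] [-0.072  0.229 -0.351] [0.0002 0.0002 0.    ]
[ 0.5728 -0.1267  0.256 ] [-0.076  0.24  -0.368] [0.0002 0.0002 0.    ]
```

View pics/w17.png

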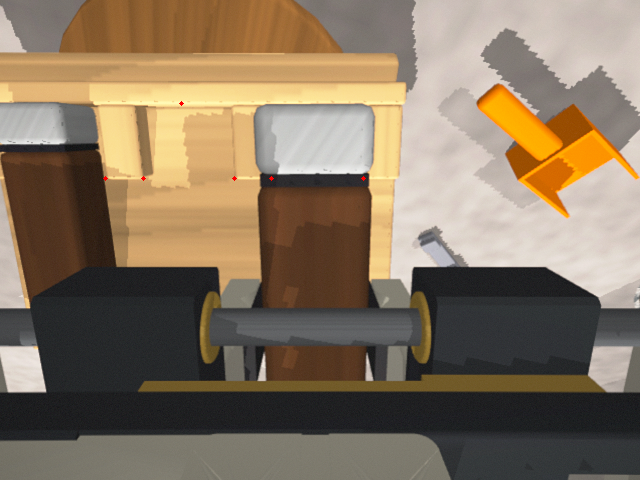

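The stand hasn't moved, since the model points still land on the fence corners. The mill is lined up with the outer near bay, so I'll lower it.

```bash
python3 -m inch '[[[-0.026,0.08,-0.125,0,0,0],[-0.052,0.16,-0.249,0,0,0],[-0.063,0.198,-0.305,0,0,0],[-0.07,0.22,-0.335,0,0,0],[-0.072,0.229,-0.351,0,0,0],[-0.075,0.237,-0.364,0,0,0],[-0.075,0.237,-0.364,0,0,0],[-0.075,0.237,-0.364,0,0,0]]]'
python3 - <<'E'
from plan import *
F=[];
for i in range(6):
    s=arm.get_state();F.append(B.T@s['force']);im=arm.grab_frame('wrist')
R0=R.from_euler('xyz',s['ee_rot']).as_matrix();P0=s['eef_pos'];print(s['t'],np.mean(F,0))
print('mill in bay2',B.T@(P0+R0@[0.003,0,.167]-c))
cv2.imwrite('pics/w18.png',im)
P,Rt=goal(np.array([.003,0,.167]),.076,.006,-.002); print(*delta(P,Rt,P0,R0))
E
```

```text
t: 27.98
eef_pos: [0.5727, -0.128, 0.2568]
ee_rot: [-3.139, 0.61, -1.279]
force: [1.0, -1.4, -1.8]
width: 0.0376
28.225 [-2.26864508 -0.9839584  -0.2776335 ]
mill in bay2 [0.00533907 0.07609788 0.00232408]
[-0.002  0.015 -0.016] [0.     0.0006 0.0002]
```

View pics/w18.png

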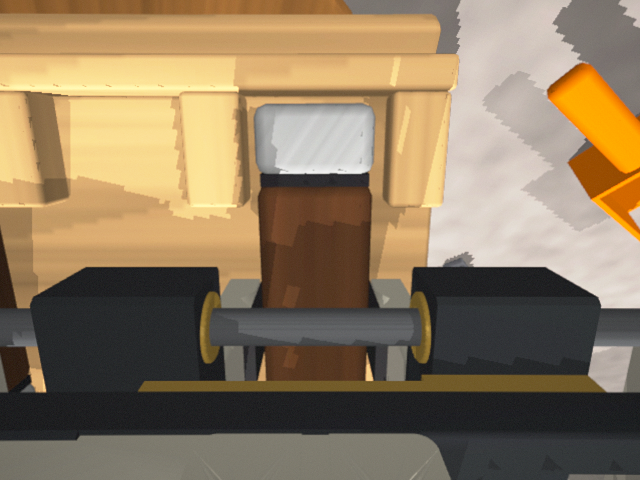

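```bash
python3 -m inch '[[[-0.001,0.003,-0.004,0,0,0],[-0.002,0.006,-0.008,0,0,0],[-0.002,0.006,-0.008,0,0,0],[-0.002,0.006,-0.008,0,0,0]]]'
python3 - <<'E'
from plan import *
F=[];
for i in range(4):
    s=arm.get_state();F.append(B.T@s['force']);im=arm.grab_frame('wrist')
R0=R.from_euler('xyz',s['ee_rot']).as_matrix();P0=s['eef_pos'];print(s['t'],np.mean(F,0))
print('mill in bay2',B.T@(P0+R0@[0.003,0,.167]-c))
E
python3 -m inch '[[[0,0,0,0,0,0],[0,0,0,0,0,0],[0,0,0,0,0,0],[0,0,0,0,0,0],[0,0,0,0,0,0]]]' 56
python3 -c "
from h import *
cv2.imwrite('pics/w19.png',arm.grab_frame('wrist'))"
```

```text
t: 28.78
eef_pos: [0.5726, -0.1271, 0.2561]
ee_rot: [-3.138, 0.609, -1.278]
force: [2.2, -5.2, 4.6]
width: 0.0376
28.925 [-1.49567138 -1.37404326  7.28677666]
mill in bay2 [0.00550476 0.07574173 0.00123915]
t: 29.6
eef_pos: [0.572, -0.1264, 0.2548]
ee_rot: [-3.14, 0.611, -1.279]
force: [0.0, -0.4, 0.3]
width: 0.0559
```

View pics/w19.png

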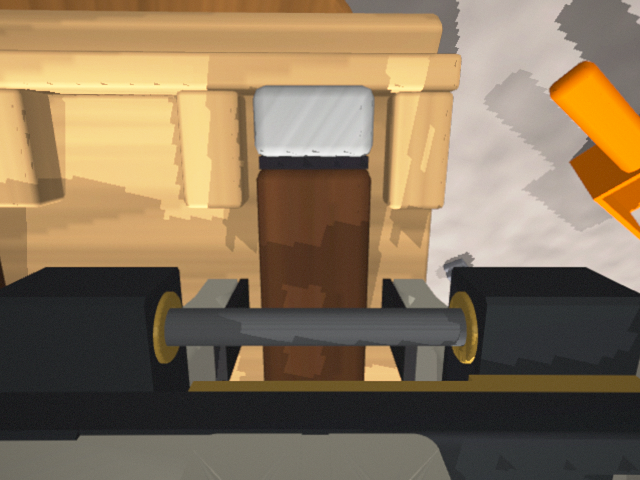

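It slid down to the lip and now rests there. Next I'll back off along the slope's normal and check both mills.

```bash
python3 -m inch '[[[0.02,-0.07,0.1,0,0,0],[0.05,-0.17,0.25,0,0,0],[0.1,-0.33,0.49,0,0,0],[0.15,-0.5,0.74,0,0,0],[0.25,-0.55,0.85,0,0,0],[0.35,-0.55,0.85,0,0,0],[0.35,-0.55,0.85,0,0,0]]]' 
python3 - <<'E'
from plan import *
s=arm.get_state();print(s['t'],s['eef_pos'])
p=arm.camera_params('wrist');im=arm.grab_frame('wrist')
np.save('w20.npy',im)
cv2.imwrite('pics/w20raw.png',im)
# expected top-face outlines of mills at bay poses
for by,dx in((-.076,0),(.076,0)):
    L=np.array([[-.075,-.019,.019],[-.075,.019,.019],[.075,.019,.019],[.075,-.019,.019]])+[dx,by,0]
    cv2.polylines(im,[np.round(proj(c+L@B.T,'',p)).astype(int)],True,(0,0,255),1)
cv2.imwrite('pics/w20.png',im)
side=arm.grab_frame('side');cv2.imwrite('pics/s20.png',side);cv2.imwrite('pics/t20.png',arm.grab_frame('top'))
E
```

```text
t: 30.52
eef_pos: [0.6428, -0.2366, 0.4241]
ee_rot: [-3.141, 0.611, -1.28]
force: [-0.4, -0.4, -1.2]
width: 0.0564
30.525 [ 0.64278109 -0.23656004  0.42412816]
```

View pics/w20.png

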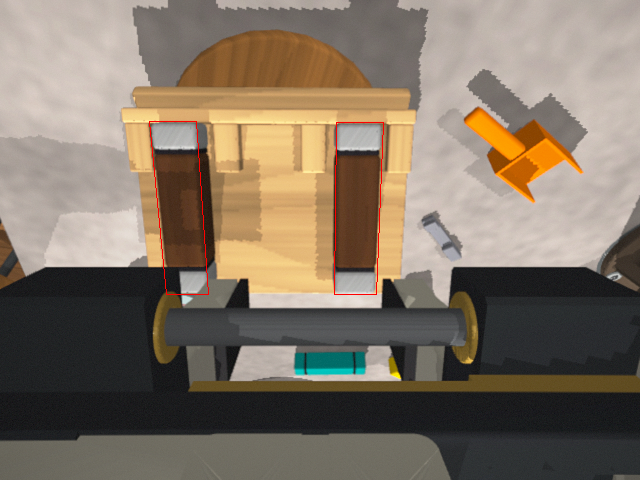

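View pics/s20.png

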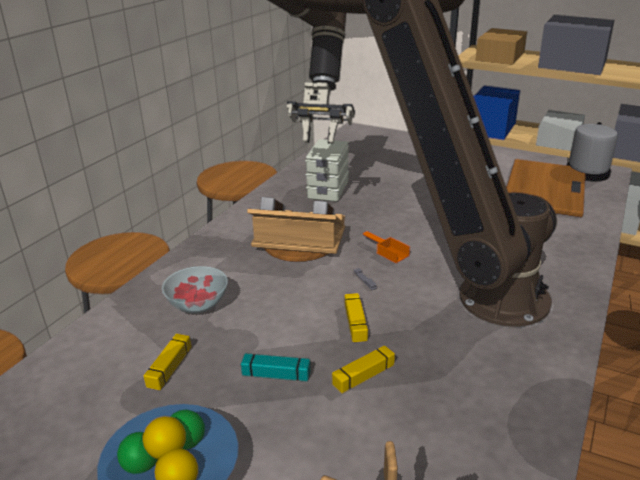

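View pics/t20.png

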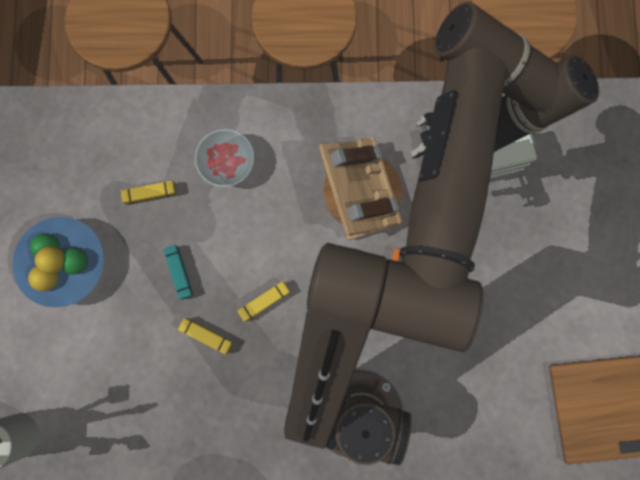

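```bash
python3 -c "
from h import *
im=cv2.imread('pics/w20raw.png');cv2.imwrite('pics/w20c.png',cv2.resize(im[80:310,110:430],None,fx=2.4,fy=2.4,interpolation=2))
for t in('bento','bowl','scoop','separator'):
  x=arm.search_frame(t,'side');print(t,[(round(a['score'],2),np.round(a['box'])) for a in x[:2]])
"
```

```text
bento [(0.76, array([309., 138., 347., 200.]))]
bowl [(0.71, array([165., 264., 228., 319.]))]
scoop [(0.97, array([364., 230., 409., 264.])), (0.19, array([250., 205., 348., 250.]))]
separator [(0.54, array([351., 266., 378., 289.]))]
```

View pics/w20c.png

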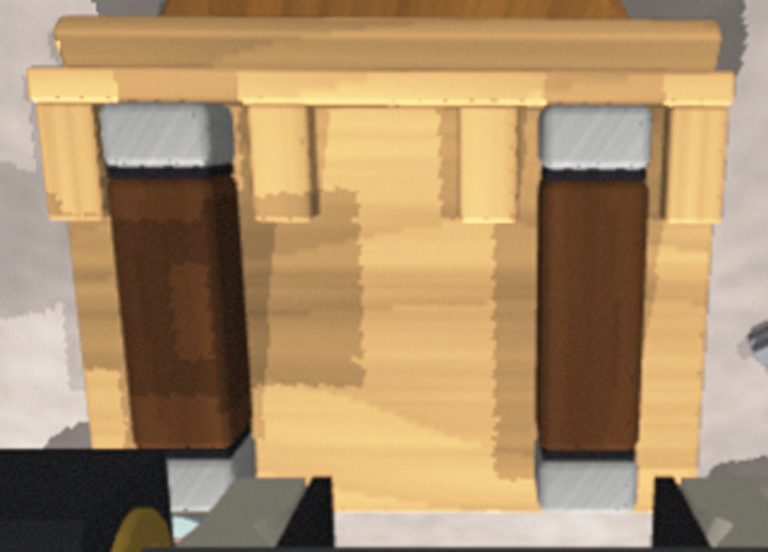

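Both mills lie flat against the lip, each between its own fences. The other four objects are where they started, so I'm handing in.

```bash
python3 -c "
from station import arm
print(arm.job_done())"
```

```text
the job is handed in; nothing more can be done
None
```

Both mills are lying in the stand's two outer bays with the heavy end at the lip, let go. I handed the job in at about 30.7 s; no verdict was reported.

- **Which end is heavy:** in both lifts the wrist moment showed the heavy end on the tool's +x side. Mill 1 changed by about −0.13 N m under a weight of 3.3 N; its no-load reading was noisy, from 0.00 to +0.08. Mill 2 read −0.136 N m at 3.7 N, which puts its centre of mass 36 mm from the middle, close to the stated 34 mm.
- **Sign check:** I touched mill 2's end to the table to confirm the sign. The moment moved the right way but by less than expected (+0.15 against about +0.57 N m). The shift from the gripper's own weight when tilted also agreed with the sign.
- **First grip:** the fingers closed late on mill 1, so the grip was shallow. I set the mill back down, gripped it deeper and felt it again.
- **Release:** each mill was touching the slope when I let go, and slid about 5 mm down to the lip.
- **Last checks:** in the final wrist picture both mills are flat and in line, feet at the lip, between their own fences, and the gripper is clear of them. The right-hand mill matched its expected outline; the lower part of the left-hand one is partly hidden by the gripper.
- **Other objects:** the lunch box, bowl, scoop and separator show within a few pixels of where they started in the side view.

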